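Fish the press pot's filter plate out with the long-reach picker

ROBOT

A 6-joint arm with a two-finger parallel gripper is mounted at the origin on the work surface. World frame = base frame: x ahead of the robot, y to its left, z up, the work surface at z = 0. Lengths are in m, angles in rad, forces in N, time in s.
With the tool pointing down it reaches from about 0.325 to 0.9 m from the base axis. Payload 6.1 kg.
Tool frame: the origin (TCP) lies at the very end of the fingers, on their centre line; the grasp point (between the pads) lies arm.grip_point_offset behind it (arm.grip_point_offset is the distance from the TCP to the grasp point, in m); z points along the fingers, y is the direction in which the jaws open and shut (so a half turn about z gives the same grasp; the last joint's range is limited). The gripper opens to 87 mm and grips with 3 to 60 N. Pads are 19 mm wide; open, the fingers measure 117 mm over their backs; the gripper's body (75 mm by 190 mm) begins 51 mm behind the grasp point.
Start: joints at [-1.429, 0.22, 1.526, -0, 1.395, -0.126], TCP at [0.165, -0.603, 0.2] pointing down, gripper open.
Joint ranges: [-2.98, 2.98], [-0.91, 2.08], [0.09, 2.57], [-1.24, 4.39], [0.2, 2.65], [-2.68, 2.68]. Speed limits (rad/s): [2.57, 2.57, 3.01, 3.14, 3.14, 3.14].

INTERFACE

Orientations are given as a rotation vector (axis times angle).
In Python, from plant import arm gives the robot as it stands.
- The arm moves only by the tool step_arm, never from a script. Its argument "increments" is one flat list of numbers, 7 for each row, row after row: the turn, a rotation vector about the tool's x, y, z in degrees, then the shift along the tool's x, y, z in m, then the closure in counts, from 0 (fully open) to 255 (shut). In form: [ax, ay, az, x, y, z, claw, ax, ay, az, x, y, z, claw, ...]. A call has 1 to 20 rows; each row shifts and turns the pose as measured when the row begins, along the tool's axes as they then stand; what a row does not reach is not made up. A row lasts 1/12 s, in which the tool goes at most 41.7 mm and 7.16 degrees, less where a joint would pass 70% of its speed; a pose out of reach is approached as far as the arm can. A call is refused whole if a number of a shift passes 0.0417 or a number of a turn 7.16, either way. A call with a gripper value outside its range is refused whole. The fingers move at their own pace and stop on an object; "grip_force" is the grip in N (left out, the last holds). Time passes only in rows, so rows that do not move let the fingers close. It gives the time, the measured TCP pose, the force and the opening at its end, in the units of the state.
- arm.observe(): the state, without advancing time (a new reading comes with each control period).
- arm.snapshot(name): name is "scene" or "top" or "wrist"; returns a dict with "pixels" (480x640x3 uint8, blue, green, red), "fx", "fy", "cx", "cy" (pixels), "pose" (4x4, takes a point from camera to world coordinates). Camera axes: x right, y down, z forward; pixel columns grow to the right and rows downward; lengths in m; the calibration is good to about 2 mm. A picture is of the moment at which its call begins. There is no depth.
- arm.hand_in(): hands the job in, once; it reports no verdict.
Trained networks look in a picture, given as the dict that the camera call returned (one of the last four; its "shot" number tells which), for a name from the list of things; names that differ only in an ending like _2 or _b are one class to them, and where a whole thing is asked for, a point or a joint stands for the part that bears it (a point fixed in the world has none). Each returns a list of dicts, best first, with "conf" (0 to 1); they miss things now and then, are a little off and sometimes report something else, mostly with a low value. They report only what shows in the picture. A call takes as long as a camera call. They do not tell look-alikes from the thing itself.
- arm.recognise(picture, target): "pixel" ([row, column] in pixels, amid what is visible of it).
- arm.masks_of(picture, target): "pixels" (480x640 bool, what is visible of it) and "pixel" ([row, column] in pixels, amid what is visible of it).
- arm.landmark_of(picture, target): "pixel" ([row, column] in pixels: a listed point, or the origin of a listed thing).
The state is a dict: "clock": time; "joint_positions": joint angles; "qvel": joint speeds; "effort": joint torques, N m; "tcp_pos": TCP position; "ee_rot": TCP orientation; "contact_force": force on the tool from outside, world axes, zero at the start; "moment": the same for the moment, N m; "gripper_width": finger opening in m.
Only numpy, scipy, OpenCV 4.12 (cv2) and the standard library are available. Lean on these libraries where they do the work, as an engineer would, in place of code of your own. Each camera call takes 0.05 s, during which the arm holds its last target. There are 200 camera calls.

TASK

The filter plate has come off and is stuck deep at the bottom of the narrow press-pot jug, out of reach of fingers. Take the long-reach picker from its stand, feel your way down with its hook and catch the orange bail, ease the filter plate up out of the jug and set it down gently, flat in the middle of the draining plate, then hang the picker back in its stand. Don't touch the filter plate with the gripper, don't press or jerk hard with the picker, and leave everything else on the counter alone.

Things in the scene. Friction and masses are not known exactly. Their poses are not given: they have to be found in the camera images.
- picker_grip (a point): Centre of the long-reach picker's blue handle, an upright block 22 x 22 mm from 26 mm below this point to 22 mm above, sides square to the axes. z up along the rod; x: the way the hook's toe points. Under the handle a black collar 30 x 30 x 6 mm, underside 32 mm below this point, then a 10 mm tube and a telescopic 8 mm rod with a yellow J-hook. 0.14 kg; hangs upright by its collar
- picker: Same origin and axes as picker_grip. Hook: toe along +x, 6 mm thick, 8 mm wide, ends 16 mm from the rod's axis in an upturned tip, 11 mm high from the toe's underside; throat 8 mm. The rod's extension is NOT measured and varies: toe underside 138 to 172 mm below the origin; find it by feel. It holds that length (slips only above 35 N)
- stand_rest (a point): Where picker_grip lies with the picker hung home in its fixed stand. Two flat tines along x, 36 mm ahead to 54 mm behind this point: open end to -x, post from x = 44 mm. Slot 18 mm wide; tine tops 32 mm below this point, 170 mm above the counter, carry the collar. Lift the picker a little and bring it out along -x; return the same way
- jug_mouth (a point): Centre of the open top of the clear plastic press-pot jug, fixed to the counter. Bore 68 mm diameter, outside 76 mm, rim 120 mm above the counter, a soft rubber seat (2.5 N/mm, gives up to 4 mm) as floor, 10 mm above the counter. A black handle stands out 74 mm from the axis along +y
- filter: Filter plate in the jug: steel disc 59 mm wide, 12 mm thick; origin: centre of its underside, z up. An orange bail of 5 mm wire arches over its centre in the y-z plane (legs at y = +-18 mm, top 12 mm flat); 20 mm clear between disc and bail's top. 0.11 to 0.22 kg. Sprung lugs grip its edge: drag 5 to 12 N, held firm sideways, for the first 8 mm up; then free
- plate: White draining plate, fixed to the counter, 150 mm over the rim, rim 14 mm high, flat floor 100 mm across, 6 mm above the origin (centre of the underside)
- mug: Bystander, to be left alone: white mug, 76 mm wide, 90 mm high; origin at its underside
- jam: Bystander, to be left alone: jam jar, 60 mm wide, 75 mm high, red cap; origin at its underside
- eggcup: Bystander, to be left alone: blue egg cup, 48 mm wide, 55 mm high; origin at its underside
- cream: Bystander, to be left alone: small white cream pot, 48 mm wide, 70 mm high; origin at its underside
- butter: Bystander, to be left alone: white butter bowl, 90 mm wide, 40 mm high; origin at its underside
- juice: Bystander, to be left alone: juice bottle, 70 mm wide, 190 mm high, amber; origin at its underside
- spoon: Bystander, to be left alone: spoon, lying; handle along -x of it; origin at its underside
Mind the look-alikes: they are no part of the job. Leave any purple look-alike of the filter alone.

How it is judged:
By the outcome, as a careful person would: the job done as asked, in the order asked, and still so for the second after the job is handed in, with the robot touching nothing.
It also fails if it takes over 72 s, if anything falls off the work surface, if the arm or the gripper's body presses on something with over 40 N, if the wrist force passes 120 N, or if a joint passes its speed limit or range.

## Working session

There is one attempt and no reset: what is moved stays moved. The work goes in short steps, Python scripts to look and compute and a tool call to move; the robot and the scene stay as the last step left them, time stands still between calls to the robot, and variables do not carry over. Pictures are saved under pics/ and viewed, about 8 in all and at most 12, crops included, and the job is handed in when it is done.

Besides the shell and the picture viewer there is one more tool, called after "Call:" as name(argument=value, ...), one argument or row to a line, values as JSON. step_arm: Moves the arm, as the interface text tells. Its arguments: {"type":"object","properties":{"increments":{"type":"array","items":{"type":"number"}},"grip_force":{"type":"number"}},"required":["increments"]}

```bash
ls; mkdir -p pics; cat > h.py <<'E'
import numpy as np, cv2
from plant import arm
from scipy.spatial.transform import Rotation as R
def ray(s,px):
    r,c=px; d=np.array([(c-s['cx'])/s['fx'],(r-s['cy'])/s['fy'],1.0]); P=np.array(s['pose'])
    d=P[:3,:3]@d; return P[:3,3],d/np.linalg.norm(d)
def tri(rays):
    A=np.zeros((3,3));b=np.zeros(3)
    for o,d in rays:
        M=np.eye(3)-np.outer(d,d);A+=M;b+=M@o
    p=np.linalg.solve(A,b)
    return p,max(np.linalg.norm(np.cross(p-o,d)) for o,d in rays)
def at_z(s,px,z):
    o,d=ray(s,px); return o+d*(z-o[2])/d[2]
def proj(s,p):
    P=np.linalg.inv(np.array(s['pose'])); q=P[:3,:3]@np.array(p)+P[:3,3]
    return np.array([s['fy']*q[1]/q[2]+s['cy'],s['fx']*q[0]/q[2]+s['cx']])
def save(s,n): cv2.imwrite('pics/'+n,s['pixels'])
def st():
    o=arm.observe()
    print({k:np.round(o[k],4).tolist() for k in ('clock','tcp_pos','ee_rot','contact_force','moment','gripper_width','joint_positions')})
    return o
E
python3 - <<'E'
from h import *
o=st(); print(arm.grip_point_offset)
print(R.from_rotvec(o['ee_rot']).as_matrix().round(3))
S={n:arm.snapshot(n) for n in('scene','top')}
cv2.imwrite('pics/a.png',S['scene']['pixels']);cv2.imwrite('pics/b.png',S['top']['pixels'])
for t in ['picker_grip','stand_rest','jug_mouth','filter','plate','mug','jam','eggcup','cream','butter','juice','spoon']:
    for n in S:
        L=arm.landmark_of(S[n],t)[:3]
        print(t,n,[(np.round(l['pixel']).tolist(),round(l['conf'],2)) for l in L], [at_z(S[n],l['pixel'],0).round(3).tolist() for l in L[:2]])
    a=arm.landmark_of(S['scene'],t);b=arm.landmark_of(S['top'],t)
    if a and b:
        p,e=tri([ray(S['scene'],a[0]['pixel']),ray(S['top'],b[0]['pixel'])]);print('   tri',p.round(4),round(e,4))
E
```

```text
pics
{'clock': 0.0, 'tcp_pos': [0.1653, -0.602, 0.1984], 'ee_rot': [-3.1115, -0.4191, -0.0], 'contact_force': [0.1376, -0.1376, 0.0902], 'moment': [-0.0349, -0.032, -0.0047], 'gripper_width': 0.0869, 'joint_positions': [-1.4291, 0.2212, 1.5276, 0.0, 1.3947, -0.1261]}
0.0187
[[ 0.964  0.265 -0.   ]
 [ 0.265 -0.964  0.002]
 [ 0.    -0.002 -1.   ]]
picker_grip scene [([236.0, 446.0], 0.97)] [[0.268, 0.196, 0.0]]
picker_grip top [([268.0, 168.0], 0.61)] [[0.541, 0.313, 0.0]]
   tri [0.5224 0.2583 0.2049] 0.0007
stand_rest scene [([238.0, 445.0], 0.91), ([222.0, 322.0], 0.43)] [[0.276, 0.198, 0.0], [0.368, -0.11, 0.0]]
stand_rest top [([267.0, 167.0], 0.63)] [[0.542, 0.314, 0.0]]
   tri [0.5241 0.2592 0.2016] 0.0001
jug_mouth scene [([259.0, 318.0], 0.8)] [[0.501, -0.044, 0.0]]
jug_mouth top [([228.0, 298.0], 0.65)] [[0.638, 0.023, 0.0]]
   tri [0.6164 0.0226 0.1178] 0.0022
filter scene [([267.0, 354.0], 0.86)] [[0.484, 0.045, 0.0]]
filter top [([238.0, 295.0], 0.97), ([296.0, 288.0], 0.72)] [[0.614, 0.03, 0.0], [0.482, 0.042, 0.0]]
   tri [0.5862 0.0579 0.0907] 0.0331
plate scene [([237.
[... 891 characters left out ...]
m top [([345.0, 354.0], 0.79), ([235.0, 294.0], 0.48)] [[0.377, -0.106, 0.0], [0.62, 0.033, 0.0]]
   tri [ 0.3789 -0.1071  0.012 ] 0.0028
butter scene [([392.0, 447.0], 0.57)] [[0.709, 0.356, 0.0]]
butter top [([196.0, 151.0], 0.61)] [[0.704, 0.362, -0.0]]
   tri [ 0.7057  0.3587 -0.0017] 0.0036
juice scene [([263.0, 156.0], 0.61), ([372.0, 342.0], 0.19)] [[0.706, -0.381, 0.0], [0.766, 0.163, 0.0]]
juice top [([199.0, 473.0], 0.73), ([267.0, 168.0], 0.42)] [[0.713, -0.379, 0.0], [0.542, 0.313, 0.0]]
   tri [ 0.7112 -0.3761  0.0066] 0.0012
spoon scene [([350.0, 262.0], 0.77)] [[0.799, -0.003, 0.0]]
spoon top [([159.0, 312.0], 0.63)] [[0.8, -0.007, 0.0]]
   tri [ 0.7992 -0.0049 -0.0009] 0.0021
```

View pics/a.png

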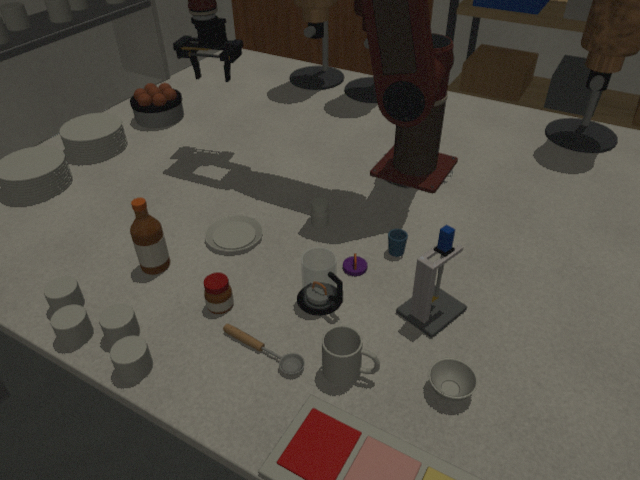

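View pics/b.png

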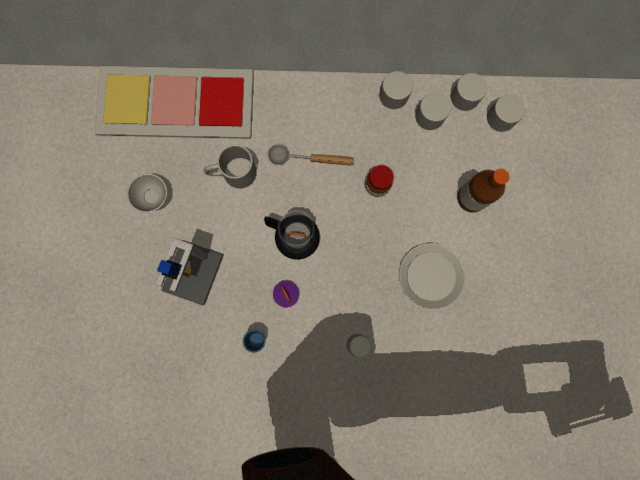

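The scene view shows the jug with the orange bail in it (290, 318). The purple look-alike stands on the counter (265, 355), the blue picker handle is at (236, 446), and the plate is at (236, 233). In the top view the jug is at (235, 297), purple at (294, 286), and the picker at (268, 168). I want the plate in the jug, not the purple one on the counter. An enlarged crop should confirm it and give the yaws.

```bash
python3 - <<'E'
from h import *
S={n:arm.snapshot(n) for n in('scene','top')}
t=S['top']['pixels'];s=S['scene']['pixels']
f=lambda im,r,c,h,w:cv2.resize(im[r:r+h,c:c+w],(400,300),interpolation=cv2.INTER_CUBIC)
g=np.vstack([np.hstack([f(t,215,140,96,128),f(t,200,240,72,96)]),np.hstack([f(s,220,380,120,160),f(s,235,290,72,96)])])
g=np.clip(g.astype(float)*1.6,0,255).astype(np.uint8)
cv2.imwrite('pics/c.png',g)
m=arm.masks_of(S['top'],'filter')
for k in m[:2]:
    ys,xs=np.nonzero(k['pixels']);print(k['conf'],k['pixel'],ys.min(),ys.max(),xs.min(),xs.max())
E
```

```text
0.84 [233.0, 297.4] 223 243 286 309
```

View pics/c.png

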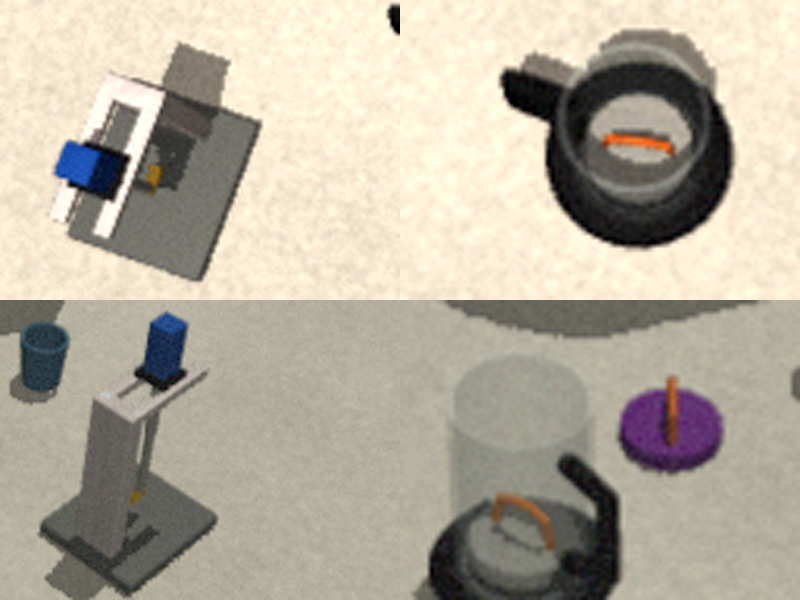

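The crops confirm it. The steel plate with the orange bail sits in the jug, and the purple one outside is the look-alike. The stand's yaw is about -24° and the bail's about -8°. Next is a planning helper, then a hover over the jug for a wrist view.

```bash
cat >> h.py <<'E'
def plan(p,yaw=None,n=10,claw=0,kp=None):
    "print n rows from the measured pose to TCP p, tool down, yaw deg (of tool x)"
    o=arm.observe(); M=R.from_rotvec(o['ee_rot']).as_matrix(); x=np.array(o['tcp_pos'])
    y0=np.degrees(np.arctan2(M[1,0],M[0,0])); yaw=y0 if yaw is None else yaw
    d=(np.array(p)-x)/n; dy=((yaw-y0+180)%360-180)/n; out=[]
    # tilt correction put into first row
    T=np.array([[np.cos(np.radians(y0)),np.sin(np.radians(y0)),0],[np.sin(np.radians(y0)),-np.cos(np.radians(y0)),0],[0,0,-1.]]).T
    T=np.column_stack([T[:,0],T[:,1],T[:,2]])
    for i in range(n):
        a=np.radians(y0+dy*i); c,s=np.cos(a),np.sin(a)
        t=[c*d[0]+s*d[1], s*d[0]-c*d[1], -d[2]]
        out+=[0,0,round(-dy,2)]+[round(v,4) for v in t]+[claw]
    z=M[:,2]; print('yaw',round(y0,2),'tcp',x.round(4).tolist(),'tiltz',z.round(4).tolist(),'F',np.round(o['contact_force'],2).tolist(),'w',round(o['gripper_width'],4),'t',o['clock'])
    print(str(out).replace(' ',''))
E
python3 -c "
from h import *
plan([.60,.02,.40],156,20)"
```

```text
yaw 15.34 tcp [0.1654, -0.6027, 0.1995] tiltz [-0.0, 0.0, -1.0] F [0.53, 0.41, 0.65] w 0.0867 t 2.65
[0,0,np.float64(-7.03),np.float64(0.0292),np.float64(-0.0243),np.float64(-0.01),0,0,0,np.float64(-7.03),np.float64(0.0319),np.float64(-0.0205),np.float64(-0.01),0,0,0,np.float64(-7.03),np.float64(0.0342),np.float64(-0.0165),np.float64(-0.01),0,0,0,np.float64(-7.03),np.float64(0.036),np.float64(-0.0121),np.float64(-0.01),0,0,0,np.float64(-7.03),np.float64(0.0372),np.float64(-0.0076),np.float64(-0.01),0,0,0,np.float64(-7.03),np.float64(0.0378),np.float64(-0.003),np.float64(-0.01),0,0,0,np.float64(-7.03),np.float64(0.0379),np.float64(0.0016),np.float64(-0.01),0,0,0,np.float64(-7.03),np.float64(0.0375),np.float64(0.0063),np.float64(-0.01),0,0,0,np.float64(-7.03),np.float64(0.0364),np.float64(0.0108),np.float64(-0.01),0,0,0,np.float64(-7.03),np.float64(0.0348),np.float64(0.0152),np.float64(-0.01),0,0,0,np.float64(-7.03),np.float64(0.0327),np.float64(0.0193),np.float64(-0.01),0,0,0,np.float64(-7.03),np.float64(0.0301),np.float64(0.0232),np.float64(-0.01),0,0,0,np.float64(-7.03),np.float64(0.027),np.float64(0.0267),np.float64(-0.01),0,0,0,np.float64(-7.03),np.float64(0.0235),np.float64(0.0298),np.float64(-0.01),0,0,0,np.float64(-7.03),np.float64(0.0197),np.float64(0.0324),np.float64(-0.01),0,0,0,np.float64(-7.03),np.float64(0.0156),np.float64(0.0346),np.float64(-0.01),0,0,0,np.float64(-7.03),np.float64(0.0112),np.float64(0.0363),np.float64(-0.01),0,0,0,np.float64(-7.03),np.float64(0.0067),np.float64(0.0374),np.float64(-0.01),0,0,0,np.float64(-7.03),np.float64(0.0021),np.float64(0.0379),np.float64(-0.01),0,0,0,np.float64(-7.03),np.float64(-0.0026),np.float64(0.0379),np.float64(-0.01),0]
```

Call:
step_arm(
  increments=[0,0,-7,0.029,-0.024,-0.01,0,0,0,-7,0.032,-0.02,-0.01,0,0,0,-7,0.034,-0.016,-0.01,0,0,0,-7,0.036,-0.012,-0.01,0,0,0,-7,0.037,-0.008,-0.01,0,0,0,-7,0.038,-0.003,-0.01,0,0,0,-7,0.038,0.002,-0.01,0,0,0,-7,0.0375,0.006,-0.01,0,0,0,-7,0.036,0.011,-0.01,0,0,0,-7,0.035,0.015,-0.01,0,0,0,-7,0.033,0.019,-0.01,0,0,0,-7,0.03,0.023,-0.01,0,0,0,-7,0.027,0.027,-0.01,0,0,0,-7,0.0235,0.03,-0.01,0,0,0,-7,0.02,0.032,-0.01,0,0,0,-7,0.016,0.035,-0.01,0,0,0,-7,0.011,0.036,-0.01,0,0,0,-7,0.007,0.037,-0.01,0,0,0,-7,0.002,0.038,-0.01,0,0,0,-7,-0.003,0.038,-0.01,0],
)

```text
clock: 4.32
tcp_pos: [0.596, 0.0551, 0.4092]
ee_rot: [0.589, 3.079, 0.003]
contact_force: [0.5, 0.4, 0.3]
gripper_width: 0.0872
```

```bash
sed -i 's/\[round(v,4) for v in t\]/[round(float(v),4) for v in t]/; s/round(-dy,2)\]/round(float(-dy),2)]/' h.py
python3 -c "
from h import *
plan([.60,.02,.40],156,3)
w=arm.snapshot('wrist');print(np.round(w['pose'],3).tolist(),w['fx'])
save(w,'d.png')
for t in ['jug_mouth','filter','picker_grip','stand_rest']: print(t,[(l['pixel'],l['conf'],proj(w,[.6164,.0226,.118])) for l in arm.landmark_of(w,t)])"
```

```text
yaw 158.34 tcp [0.596, 0.0551, 0.4092] tiltz [0.0068, 0.0006, -1.0] F [0.49, 0.35, 0.35] w 0.0872 t 4.3167
[0,0,0.78,-0.0056,-0.0104,0.0031,0,0,0,0.78,-0.0057,-0.0103,0.0031,0,0,0,0.78,-0.0058,-0.0102,0.0031,0]
[[0.37, 0.884, 0.286, 0.517], [0.929, -0.353, -0.11, 0.087], [0.003, 0.306, -0.952, 0.594], [0.0, 0.0, 0.0, 1.0]] 395.55082254070743
jug_mouth [([209.4, 305.6], 0.88, array([213.69368433, 302.65526039]))]
filter [([195.3, 306.1], 0.82, array([213.69368433, 302.65526039])), ([302.3, 337.2], 0.5, array([213.69368433, 302.65526039]))]
picker_grip [([42.9, 505.6], 0.72, array([213.69368433, 302.65526039]))]
stand_rest []
```

View pics/d.png

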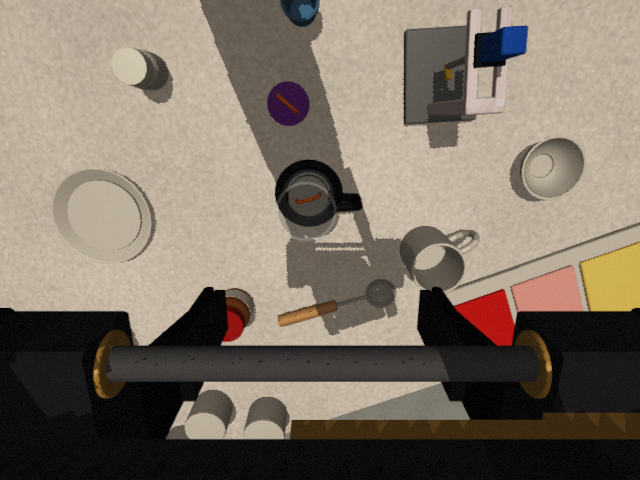

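The wrist view shows the jug at (205, 307), the bail at (199, 308), the stand and picker at (60, 490), and the plate at (215, 105). Next I'll fit the bail, stand and jug.

```bash
python3 - <<'E'
from h import *
S={n:arm.snapshot(n) for n in('scene','top','wrist')}
LM={}
for n in S:
    s=S[n]; im=s['pixels'].astype(int); hsv=cv2.cvtColor(s['pixels'],cv2.COLOR_BGR2HSV)
    c=proj(s,[.617,.0226,.045]).astype(int)
    org=(hsv[...,0]>3)&(hsv[...,0]<20)&(hsv[...,1]>120)
    k=np.zeros_like(org);k[c[0]-25:c[0]+25,c[1]-22:c[1]+22]=1
    ys,xs=np.nonzero(org&k)
    P=np.array([at_z(s,(y,x),.0445)[:2] for y,x in zip(ys,xs)])
    m=P.mean(0);u,sv,vt=np.linalg.svd(P-m);d=vt[0]*np.sign(vt[0][1]);q=(P-m)@d
    print(n,'bail n',len(P),'ctr',m.round(4),'mid',(m+d*(q.max()+q.min())/2).round(4),'len',round(np.ptp(q),4),'yaw',round(np.degrees(np.arctan2(-d[0],d[1])),1))
    # blue handle & tines
    blue=(hsv[...,0]>105)&(hsv[...,0]<125)&(hsv[...,1]>150)
    c=proj(s,[.522,.259,.2]).astype(int)
    k[:]=0;k[max(c[0]-40,0):c[0]+40,c[1]-40:c[1]+40]=1
    ys,xs=np.nonzero(blue&k);print('  blue ctr px',ys.mean().round(1),xs.mean().round(1)); LM[n]=(ys.mean(),xs.mean())
    for t in ['jug_mouth','plate','picker_grip']:
        L=arm.landmark_of(s,t)
        if L: S[n][t]=L[0]['pixel']
for t in ['jug_mouth','picker_grip','plate']:
    v=[n for n in S if t in S[n]]; p,e=tri([ray(S[n],S[n][t]) for n in v]);print(t,v,p.round(4),round(e,4))
print('blue tri',*[np.round(x,4) for x in tri([ray(S[n],LM[n]) for n in S])])
# crop wrist stand & top stand with world-grid overlay at z=.17
w=S['wrist'];H=[]
def ortho(s,cx,cy,z,half=.09,px=400):
    g=np.linspace(half,-half,px); M=np.zeros((px,px,2),np.float32)
    for i,a in enumerate(g):
        for j,b in enumerate(g):
            r=proj(s,[cx+a,cy+b,z]); M[i,j]=(r[1],r[0])
    return cv2.remap(s['pixels'],M,None,cv2.INTER_LINEAR)
A=np.hstack([ortho(S['top'],.524,.259,.17),ortho(w,.524,.259,.17)])
A=np.clip(A*1.5,0,255).astype(np.uint8)
cv2.imwrite('pics/e.png',A)
E
```

```text
scene bail n 35 ctr [0.6204 0.0296] mid [0.6216 0.0336] len 0.0435 yaw -17.0
  blue ctr px 237.8 445.5
top bail n 963 ctr [0.6197 0.022 ] mid [0.6195 0.0221] len 0.1121 yaw 87.2
  blue ctr px nan nan
wrist bail n 111 ctr [0.6143 0.0276] mid [0.6135 0.0232] len 0.0475 yaw -9.7
  blue ctr px 42.0 506.5
jug_mouth ['scene', 'top', 'wrist'] [0.6119 0.0242 0.1084] 0.0028
picker_grip ['scene', 'wrist'] [0.5222 0.2618 0.2053] 0.0006
plate ['scene', 'top', 'wrist'] [ 5.347e-01 -2.822e-01 -3.000e-04] 0.004
blue tri [nan nan nan] nan<stdin>:17: RuntimeWarning: Mean of empty slice.
  ret = ret.dtype.type(ret / rcount)
```

View pics/e.png

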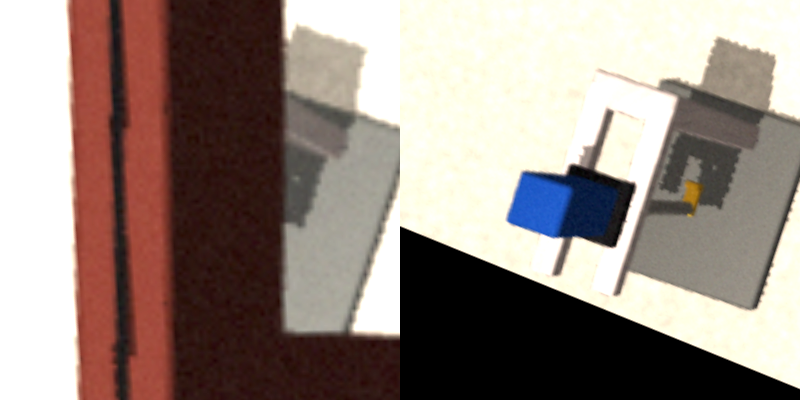

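The rectified wrist crop (0.45 mm/px) shows the tines' open end at (577, 284), the crossbar at (638, 82) and the collar centred near (592, 205). That puts the stand's yaw at about -17° and the picker at about (0.522, 0.262). I'll fit the bail with a model over all views while planning the move.

```bash
python3 - <<'E'
from h import *
from scipy.optimize import minimize
S={n:arm.snapshot(n) for n in('scene','top','wrist')}
S['scene']['pixels']=cv2.imread('pics/a.png');S['top']['pixels']=cv2.imread('pics/b.png')
D={}
for n,s in S.items():
    im=s['pixels'].astype(int);b,g,r=im[...,0],im[...,1],im[...,2]
    m=(r-b>25)&(r-g>12)
    c=proj(s,[.617,.0226,.04]).astype(int);k=np.zeros_like(m);k[c[0]-18:c[0]+18,c[1]-18:c[1]+18]=1
    m&=k; nl,lab,stt,_=cv2.connectedComponentsWithStats(m.astype(np.uint8),connectivity=8)
    print(n,[x.tolist() for x in stt[1:] if x[4]>5])
    D[n]=np.argwhere(m)
from scipy.spatial import cKDTree
a=np.array([[-18,12],[-18,24],[-15,30],[-6,34.5],[6,34.5],[15,30],[18,24],[18,12]])/1000
t=np.linspace(0,len(a)-1,60);pl=np.c_[np.interp(t,range(len(a)),a[:,0]),np.interp(t,range(len(a)),a[:,1])]
def cost(q,names):
    x,y,th,z=q; c=0
    for n in names:
        X=np.array([[x-np.sin(th)*v,y+np.cos(th)*v,z+h] for v,h in pl])
        U=np.array([proj(S[n],p) for p in X])
        d1=cKDTree(U).query(D[n])[0]; d2=cKDTree(D[n]).query(U)[0]
        c+=np.minimum(d1,6).mean()+np.minimum(d2,6).mean()*.7
    return c
for names in(['top'],['wrist'],['scene'],['top','wrist'],['top','wrist','scene']):
    r=minimize(lambda q:cost([q[0],q[1],q[2],.01],names),[.615,.024,-.15],method='Nelder-Mead',options=dict(initial_simplex=[[.615,.024,-.15],[.62,.024,-.15],[.615,.03,-.15],[.615,.024,0]]))
    print(names,r.x.round(4),np.degrees(r.x[2]).round(1),round(r.fun,3))
print([proj(S[n],[.616,.023,.12]).round(1).tolist() for n in S])
plan([.522,.262,.30],163,8)
E
```

```text
scene [[312, 281, 15, 14, 57]]
top [[288, 232, 18, 6, 57]]
wrist [[297, 192, 27, 13, 124]]
['top'] [ 0.6169  0.0247 -0.1248] -7.1 0.976
['wrist'] [ 0.6155  0.0274 -0.0904] -5.2 1.301
['scene'] [ 0.6135  0.0243 -0.1938] -11.1 0.851
['top', 'wrist'] [ 0.6162  0.027  -0.1292] -7.4 2.46
['top', 'wrist', 'scene'] [ 0.6154  0.0261 -0.1146] -6.6 3.502
[[257.9, 317.3], [228.1, 296.8], [214.0, 304.7]]
yaw 157.98 tcp [0.5953, 0.0531, 0.4084] tiltz [0.0061, 0.0007, -1.0] F [-0.66, 0.46, 0.03] w 0.0871 t 5.3167
[0,0,-0.63,0.0183,0.0208,0.0135,0,0,0,-0.63,0.0181,0.021,0.0135,0,0,0,-0.63,0.0178,0.0212,0.0135,0,0,0,-0.63,0.0176,0.0214,0.0135,0,0,0,-0.63,0.0174,0.0216,0.0135,0,0,0,-0.63,0.0171,0.0217,0.0135,0,0,0,-0.63,0.0169,0.0219,0.0135,0,0,0,-0.63,0.0166,0.0221,0.0135,0]
```

Call:
step_arm(
  increments=[0,0.3,-0.63,0.018,0.021,0.0135,0,0,0,-0.63,0.018,0.021,0.0135,0,0,0,-0.63,0.018,0.021,0.0135,0,0,0,-0.63,0.0176,0.0214,0.0135,0,0,0,-0.63,0.0174,0.0216,0.0135,0,0,0,-0.63,0.017,0.0217,0.0135,0,0,0,-0.63,0.017,0.022,0.0135,0,0,0,-0.63,0.0166,0.022,0.0135,0,0,0,0,0,0,0,0],
)

```text
clock: 6.07
tcp_pos: [0.5207, 0.2687, 0.2959]
ee_rot: [0.466, 3.103, 0.003]
contact_force: [0.1, -0.3, -0.1]
gripper_width: 0.0873
```

```bash
python3 - <<'E'
from h import *
S={n:arm.snapshot(n) for n in('scene','wrist')}
cv2.imwrite('pics/f.png',S['wrist']['pixels'])
for t in ['picker_grip','stand_rest']:
    r=[]
    for n in S:
        L=arm.landmark_of(S[n],t); print(t,n,[(l['pixel'],round(l['conf'],2)) for l in L])
        if L:r.append(ray(S[n],L[0]['pixel']))
    if len(r)>1:print(tri(r))
plan([.522,.262,.186],163,6)
E
```

```text
picker_grip scene [([235.5, 446.5], 0.65)]
picker_grip wrist [([236.8, 314.5], 0.87), ([294.6, 426.8], 0.19)]
(array([0.52035958, 0.26111962, 0.20579784]), np.float64(0.0014914485990444226))
stand_rest scene [([237.8, 448.3], 0.79)]
stand_rest wrist []
yaw 162.57 tcp [0.525, 0.264, 0.3004] tiltz [0.0116, 0.0012, -0.9999] F [-0.09, 0.32, -0.91] w 0.0867 t 6.3667
[0,0,-0.07,0.0004,-0.0005,0.0191,0,0,0,-0.07,0.0004,-0.0005,0.0191,0,0,0,-0.07,0.0004,-0.0005,0.0191,0,0,0,-0.07,0.0004,-0.0005,0.0191,0,0,0,-0.07,0.0004,-0.0005,0.0191,0,0,0,-0.07,0.0004,-0.0005,0.0191,0]
```

View pics/f.png

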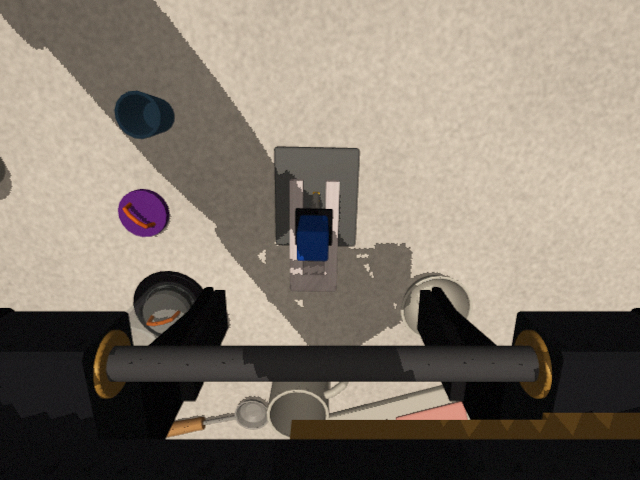

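The tines run parallel to the tool (columns 297 and 331), and the handle is at (235, 314) between the fingers. I'll descend, correct the tilt, and close gently.

Call:
step_arm(
  increments=[0,0.6,0,0.001,-0.0005,0.02,0,0,0,0,0.001,-0.0005,0.02,0,0,0,0,0.001,-0.0005,0.02,0,0,0,0,0.0005,-0.0005,0.02,0,0,0,0,0,-0.0005,0.02,0,0,0,0,0,0,0.01,0,0,0,0,0,0,0,0],
)

```text
clock: 6.95
tcp_pos: [0.5302, 0.2567, 0.1948]
ee_rot: [0.493, 3.087, 0.017]
contact_force: [0.2, 0.0, 0.5]
gripper_width: 0.0867
```

```bash
python3 -c "
from h import *
plan([.5205,.2615,.186],162.6,2)"
```

```text
yaw 161.84 tcp [0.5302, 0.2567, 0.1948] tiltz [0.0164, 0.0082, -0.9998] F [0.23, 0.03, 0.48] w 0.0867 t 6.95
[0,0,-0.38,0.0054,0.0008,0.0044,0,0,0,-0.38,0.0054,0.0008,0.0044,0]
```

```bash
python3 - <<'E'
s=open('h.py').read()
s=s.replace("    z=M[:,2]; print(","    z=M[:,2]; tx=-z@M[:,0]; e=np.array([0,0,-1.])-z; print('tilt fix ax,ay deg',np.degrees([-e@M[:,1],e@M[:,0]]).round(2).tolist()); print(")
open('h.py','w').write(s)
E
python3 -c "
from h import *
plan([.5205,.2615,.186],162.6,2)"
```

```text
tilt fix ax,ay deg [0.74, 0.75]
yaw 161.84 tcp [0.5302, 0.2567, 0.1948] tiltz [0.0164, 0.0082, -0.9998] F [0.23, 0.03, 0.48] w 0.0867 t 6.95
[0,0,-0.38,0.0054,0.0008,0.0044,0,0,0,-0.38,0.0054,0.0008,0.0044,0]
```

Call:
step_arm(
  increments=[0.7,0.7,-0.6,0.005,0.001,0.0044,0,0,0,0,0.005,0.001,0.0044,0,0,0,0,0,0,0,0],
)

```text
clock: 7.2
tcp_pos: [0.5228, 0.261, 0.1881]
ee_rot: [0.482, 3.102, 0.001]
contact_force: [0.1, -0.2, -0.4]
gripper_width: 0.0869
```

```bash
python3 -c "
from h import *
plan([.5205,.2615,.186],162.6,2)"
```

```text
tilt fix ax,ay deg [0.07, 0.12]
yaw 162.32 tcp [0.5228, 0.261, 0.1881] tiltz [0.0024, 0.0005, -1.0] F [0.13, -0.19, -0.42] w 0.0869 t 7.2
[0,0,-0.14,0.0012,-0.0001,0.001,0,0,0,-0.14,0.0012,-0.0001,0.001,0]
```

Call:
step_arm(
  increments=[0,0.1,-0.2,0.0015,0,0.001,60,0,0,0,0,0,0,120,0,0,0,0,0,0,170,0,0,0,0,0,0,220,0,0,0,0,0,0,255,0,0,0,0,0,0,255,0,0,0,0,0,0,255],
  grip_force=35,
)

```text
clock: 7.78
tcp_pos: [0.5231, 0.2631, 0.1914]
ee_rot: [0.473, 3.099, 0.007]
contact_force: [0.7, -0.7, 0.1]
gripper_width: 0.0486
```

```bash
python3 -c "
from h import *
plan([.5205,.2615,.186],162.6,2)"
```

```text
tilt fix ax,ay deg [0.3, 0.34]
yaw 162.64 tcp [0.5231, 0.2631, 0.1914] tiltz [0.0072, 0.0032, -1.0] F [0.66, -0.73, 0.07] w 0.0486 t 7.7833
[0,0,0.02,0.001,-0.0011,0.0027,0,0,0,0.02,0.001,-0.0011,0.0027,0]
```

Call:
step_arm(
  increments=[0.3,0.3,0,0.002,-0.001,0.005,255,0,0,0,0,0,0,255,0,0,0,0,0,0,255,0,0,0,0,0,0,255,0,0,0,0,0,0,255],
)

```text
clock: 8.2
tcp_pos: [0.5206, 0.2623, 0.1856]
ee_rot: [-0.474, -3.105, 0.002]
contact_force: [0.3, -0.4, 0.4]
gripper_width: 0.0217
```

```bash
python3 -c "
from h import *
plan([.5205,.2615,.186],162.6,2)"
```

```text
tilt fix ax,ay deg [-0.08, -0.01]
yaw 162.63 tcp [0.5206, 0.2623, 0.1856] tiltz [-0.0006, -0.0013, -1.0] F [0.31, -0.39, 0.44] w 0.0217 t 8.2
[0,0,0.01,-0.0001,-0.0004,-0.0002,0,0,0,0.01,-0.0001,-0.0004,-0.0002,0]
```

Call:
step_arm(
  increments=[0,0,0,0,0,-0.004,255,0,0,0,0,0,-0.004,255,0,0,0,0,0,-0.004,255,0,0,0,0.01,0,0,255,0,0,0,0.015,0,0,255,0,0,0,0.02,0,0,255,0,0,0,0.02,0,0,255,0,0,0,0.02,0,0,255],
)

```text
clock: 8.87
tcp_pos: [0.4373, 0.2876, 0.1984]
ee_rot: [-0.482, -3.104, 0.002]
contact_force: [0.3, 0.6, -0.6]
gripper_width: 0.0218
```

```bash
python3 -c "
from h import *
plan([.45,.28,.33],172.5,5,255)"
```

```text
tilt fix ax,ay deg [-0.09, -0.03]
yaw 162.36 tcp [0.4373, 0.2876, 0.1984] tiltz [-0.001, -0.0013, -1.0] F [0.34, 0.6, -0.6] w 0.0218 t 8.8667
[0,0,-2.03,-0.0029,-0.0007,-0.0263,255,0,0,-2.03,-0.0028,-0.0008,-0.0263,255,0,0,-2.03,-0.0028,-0.0009,-0.0263,255,0,0,-2.03,-0.0028,-0.001,-0.0263,255,0,0,-2.03,-0.0028,-0.0011,-0.0263,255]
```

Call:
step_arm(
  increments=[0,0,-2.1,-0.003,-0.001,-0.026,255,0,0,-2.1,-0.003,-0.001,-0.026,255,0,0,-2.1,-0.003,-0.001,-0.026,255,0,0,-2.1,-0.003,-0.001,-0.026,255,0,0,-2.1,-0.003,-0.001,-0.026,255],
)

```text
clock: 9.28
tcp_pos: [0.4374, 0.2801, 0.3234]
ee_rot: [-0.173, -3.116, 0.013]
contact_force: [0.6, -0.3, -1.7]
gripper_width: 0.0219
```

```bash
python3 -c "
from h import *
plan([.5917,.028,.33],173,9,255)"
```

```text
tilt fix ax,ay deg [-0.56, -1.15]
yaw 173.64 tcp [0.4374, 0.2801, 0.3234] tiltz [-0.0211, -0.0075, -0.9997] F [0.61, -0.27, -1.66] w 0.0219 t 9.2833
[0,0,0.07,-0.0201,-0.0259,-0.0007,255,0,0,0.07,-0.0202,-0.0259,-0.0007,255,0,0,0.07,-0.0202,-0.0259,-0.0007,255,0,0,0.07,-0.0202,-0.0259,-0.0007,255,0,0,0.07,-0.0203,-0.0258,-0.0007,255,0,0,0.07,-0.0203,-0.0258,-0.0007,255,0,0,0.07,-0.0203,-0.0258,-0.0007,255,0,0,0.07,-0.0204,-0.0258,-0.0007,255,0,0,0.07,-0.0204,-0.0257,-0.0007,255]
```

Call:
step_arm(
  increments=[-0.3,-0.6,0,-0.02,-0.026,-0.001,255,-0.2,-0.5,0,-0.02,-0.026,-0.001,255,0,0,0,-0.02,-0.026,-0.001,255,0,0,0,-0.02,-0.026,-0.001,255,0,0,0,-0.02,-0.026,-0.001,255,0,0,0,-0.02,-0.026,-0.001,255,0,0,0,-0.02,-0.026,-0.001,255,0,0,0,-0.02,-0.024,-0.001,255,0,0,0,-0.015,-0.02,-0.001,255,0,0,0,0,0,0,255],
)

```text
clock: 10.12
tcp_pos: [0.5902, 0.0331, 0.3447]
ee_rot: [0.154, 3.122, 0.012]
contact_force: [-0.6, 1.0, -1.3]
gripper_width: 0.0213
```

```bash
python3 - <<'E'
from h import *
s=arm.snapshot('wrist');sc=arm.snapshot('scene')
plan([.5917,.028,.33],173,2,255)
g=np.vstack([s['pixels'][60:300,120:520]]);g=cv2.resize(g,(800,480))
cv2.imwrite('pics/g.png',np.clip(g*1.5,0,255).astype(np.uint8))
o=arm.observe();M=R.from_rotvec(o['ee_rot']).as_matrix();p=np.array(o['tcp_pos'])
for L in (.138,.155,.172): # toe underside below origin; origin .0164 behind TCP
    q=p+M@[0,0,L-.0164]; print(L,'wrist',proj(s,q).round(1),'tip',proj(s,q-M@[.016,0,0.011]).round(1),'scene',proj(sc,q).round(1))
for x in (s,sc):
    im=x['pixels']; hsv=cv2.cvtColor(im,cv2.COLOR_BGR2HSV); c=proj(x,p+M@[0,0,.139]).astype(int)
    m=(hsv[...,0]>15)&(hsv[...,0]<35)&(hsv[...,1]>110)
    k=np.zeros_like(m);k[c[0]-40:c[0]+40,c[1]-30:c[1]+30]=1
    a=np.argwhere(m&k);print(len(a),a.min(0) if len(a) else'',a.max(0) if len(a) else '',a.mean(0) if len(a) else '')
E
```

```text
tilt fix ax,ay deg [0.62, 0.79]
yaw 174.45 tcp [0.5887, 0.0364, 0.3447] tiltz [0.0148, 0.0094, -0.9998] F [-1.05, 0.99, -1.79] w 0.0213 t 10.2167
[0,0,0.73,-0.0019,-0.004,0.0074,255,0,0,0.73,-0.0019,-0.004,0.0074,255]
0.138 wrist [224.6 325.4] tip [247.8 325.5] scene [214.2 329.1]
0.155 wrist [219.4 325.3] tip [241.4 325.4] scene [221.  329.1]
0.172 wrist [214.6 325.2] tip [235.5 325.3] scene [227.7 329.1]
35 [181 295] [257 351] [217.71428571 322.62857143]
27 [223 321] [228 328] [225.25925926 323.55555556]
```

View pics/g.png

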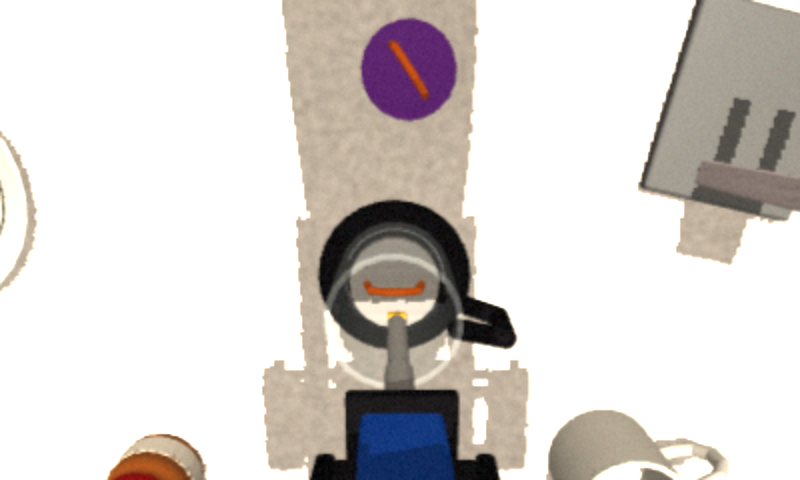

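The crop shows the bail at (394, 288), level in the image and so parallel to the tool's y. The hook is behind it at (397, 313). The bail yaw is therefore about -6°. The arm was still settling, so I'll correct the pose and re-measure the hook at rest.

Call:
step_arm(
  increments=[0.5,0.6,0.4,-0.002,-0.005,0.004,255,0,0,0,-0.001,-0.003,0.004,255,0,0,0,0,0,0.003,255,0,0,0,0,0,0,255],
)

```text
clock: 10.55
tcp_pos: [0.5891, 0.0317, 0.333]
ee_rot: [0.157, 3.136, 0.004]
contact_force: [-0.1, -0.5, -1.8]
gripper_width: 0.0216
```

```bash
cat > hook.py <<'E'
from h import *
def hook():
    o=arm.observe();M=R.from_rotvec(o['ee_rot']).as_matrix();p=np.array(o['tcp_pos']);print('before',p.round(4))
    s=arm.snapshot('wrist');sc=arm.snapshot('scene')
    for L in (.150,.172):
        q=p+M@[0,0,L-.0164]; print(L,'wrist',proj(s,q).round(1),'scene',proj(sc,q).round(1))
    for x,n in((s,'wrist'),(sc,'scene')):
        im=x['pixels']; hsv=cv2.cvtColor(im,cv2.COLOR_BGR2HSV); c=proj(x,p+M@[0,0,.145]).astype(int)
        m=(hsv[...,0]>17)&(hsv[...,0]<35)&(hsv[...,1]>110)
        k=np.zeros_like(m);k[c[0]-20:c[0]+20,c[1]-15:c[1]+15]=1
        a=np.argwhere(m&k);print(n,len(a),a.min(0),a.max(0),a.mean(0).round(1))
E
python3 - <<'E'
from hook import *
hook(); plan([.5917,.0275,.33],174,2,255)
E
```

```text
before [0.5891 0.0317 0.333 ]
0.15 wrist [223.1 321.2] scene [222.5 327. ]
0.172 wrist [216.8 321.3] scene [231.  327.1]
wrist 23 [216 314] [219 322] [217. 318.]
scene 28 [226 319] [231 326] [228.6 322. ]
tilt fix ax,ay deg [0.15, 0.15]
yaw 174.26 tcp [0.5893, 0.0316, 0.3338] tiltz [0.0029, 0.0023, -1.0] F [-0.1, -0.92, -1.52] w 0.0215 t 10.65
[0,0,0.13,-0.0014,-0.0019,0.0019,255,0,0,0.13,-0.0014,-0.0019,0.0019,255]
```

```bash
python3 - <<'E'
from hook import *
s=arm.snapshot('wrist');o=arm.observe();M=R.from_rotvec(o['ee_rot']).as_matrix();p=np.array(o['tcp_pos'])
im=s['pixels'].astype(int);m=(im[...,2]-im[...,0]>25)&(im[...,2]-im[...,1]>12)
c=proj(s,[.6155,.0255,.0445]).astype(int)
nl,lab,stt,cen=cv2.connectedComponentsWithStats(m.astype(np.uint8),connectivity=8)
for i in range(1,nl):
    if stt[i][4]>40 and np.hypot(*(cen[i][::-1]-c))<30:
        a=np.argwhere(lab==i); print(stt[i],cen[i]);
        vx=cv2.fitLine(a[:,::-1].astype(np.float32),cv2.DIST_L2,0,.01,.01).ravel();print('slope',vx[1]/vx[0])
        mid=(a[:,1].min()+a[:,1].max())/2
        rr=a[np.abs(a[:,1]-mid)<5][:,0]; print('mid',mid,rr.mean())
        for z in(.0445,):
            b=at_z(s,(rr.mean(),mid),z);print('bail top centre',b.round(4),'rel tcp in tool',(M.T@(b-p)).round(4))
for L in(.155,.165):
    z=p[2]+.0164-L+.003; h=at_z(s,(217.5,318),z); print(L,'heel rel tcp in tool',(M.T@(h-p)).round(4))
plan([.5917,.0275,.33],174,2,255)
E
```

```text
[304 205  32   9 171] [319.5497076  210.11695906]
slope -0.00697855
mid 319.5 211.0
bail top centre [0.6153 0.0272 0.0445] rel tcp in tool [-0.0252 -0.0024  0.2896]
0.155 heel rel tcp in tool [ 0.0047 -0.0025  0.1356]
0.165 heel rel tcp in tool [ 0.0022 -0.0026  0.1456]
tilt fix ax,ay deg [0.14, 0.18]
yaw 174.25 tcp [0.5895, 0.0315, 0.334] tiltz [0.0034, 0.0021, -1.0] F [-0.42, -0.16, -1.75] w 0.0216 t 10.7
[0,0,0.12,-0.0013,-0.0019,0.002,255,0,0,0.12,-0.0013,-0.0019,0.002,255]
```

Hook and bail agree laterally, both at -2.5 mm in tool y, with the rod 25 mm behind the bail. I'll descend in stages.

Call:
step_arm(
  increments=[0.1,0.1,0,0,0,0.015,255,0,0,0,0,0,0.015,255,0,0,0,0,0,0.015,255,0,0,0,0,0,0.01,255,0,0,0,0,0,0,255],
)

```text
clock: 11.12
tcp_pos: [0.5908, 0.0331, 0.2803]
ee_rot: [0.154, 3.13, 0.001]
contact_force: [-0.2, -0.2, -1.7]
gripper_width: 0.0218
```

```bash
python3 -c "
from h import *
plan([.5895,.0315,.21],174.2,5,255)"
```

```text
tilt fix ax,ay deg [0.06, 0.45]
yaw 174.38 tcp [0.5908, 0.0331, 0.2803] tiltz [0.0079, 0.0003, -1.0] F [-0.16, -0.19, -1.68] w 0.0218 t 11.1167
[0,0,0.04,0.0002,-0.0003,0.0141,255,0,0,0.04,0.0002,-0.0003,0.0141,255,0,0,0.04,0.0002,-0.0003,0.0141,255,0,0,0.04,0.0002,-0.0003,0.0141,255,0,0,0.04,0.0002,-0.0003,0.0141,255]
```

Call:
step_arm(
  increments=[0,0.45,0,0.001,-0.001,0.014,255,0,0,0,0.0005,-0.0005,0.014,255,0,0,0,0,0,0.014,255,0,0,0,0,0,0.012,255,0,0,0,0,0,0.004,255],
)

```text
clock: 11.53
tcp_pos: [0.591, 0.0318, 0.222]
ee_rot: [0.153, 3.133, 0.001]
contact_force: [0.1, -0.7, -3.1]
gripper_width: 0.022
```

```bash
python3 -c "
from h import *
plan([.5895,.0315,.20],174.2,3,255)
save(arm.snapshot('scene'),'i_raw.png')"
```

```text
tilt fix ax,ay deg [0.06, 0.26]
yaw 174.42 tcp [0.591, 0.0318, 0.222] tiltz [0.0045, 0.0007, -1.0] F [0.11, -0.65, -3.09] w 0.022 t 11.5333
[0,0,0.07,0.0005,-0.0001,0.0073,255,0,0,0.07,0.0005,-0.0001,0.0073,255,0,0,0.07,0.0005,-0.0001,0.0073,255]
```

Call:
step_arm(
  increments=[0.05,0.25,0,0.001,0,0.008,255,0,0,0,0,0,0.008,255,0,0,0,0,0,0.006,255,0,0,0,0,0,0.003,255],
)

```text
clock: 11.92
tcp_pos: [0.5911, 0.0318, 0.1967]
ee_rot: [0.153, 3.136, 0.0]
contact_force: [-0.2, -0.2, -1.7]
gripper_width: 0.0217
```

```bash
python3 - <<'E'
from h import *
plan([.5895,.0315,.18],174.2,3,255)
a=arm.snapshot('scene')['pixels'][210:330,260:380];b=arm.snapshot('wrist')['pixels'][150:270,260:380]
cv2.imwrite('pics/i.png',np.clip(1.5*cv2.resize(np.hstack([a,b]),(800,400),interpolation=cv2.INTER_CUBIC),0,255))
E
```

```text
tilt fix ax,ay deg [0.01, 0.13]
yaw 174.42 tcp [0.5911, 0.0318, 0.1967] tiltz [0.0024, -0.0, -1.0] F [-0.17, -0.16, -1.74] w 0.0217 t 11.9167
[0,0,0.07,0.0005,-0.0001,0.0056,255,0,0,0.07,0.0005,-0.0001,0.0056,255,0,0,0.07,0.0005,-0.0001,0.0056,255][ WARN:0@1.795] global loadsave.cpp:1063 imwrite_ Unsupported depth image for selected encoder is fallbacked to CV_8U.
```

View pics/i.png

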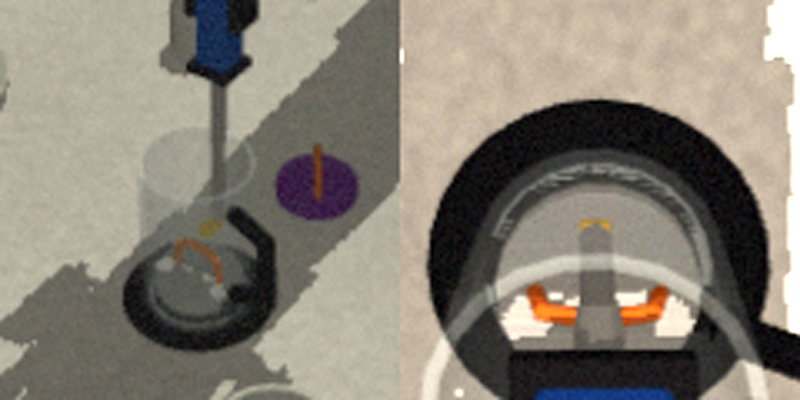

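The hook is inside the jug behind the bail. In the wrist half it is at (595, 225), with the bail spanning 535–668. Now I'll feel down.

Call:
step_arm(
  increments=[0,0.1,0,0.001,0.001,0.004,255,0,0,0,0,0,0.004,255,0,0,0,0,0,0.003,255,0,0,0,0,0,0.003,255],
)

```text
clock: 12.35
tcp_pos: [0.5914, 0.0329, 0.1839]
ee_rot: [0.153, 3.134, 0.0]
contact_force: [0.2, 0.3, -1.0]
gripper_width: 0.0219
```

Call:
step_arm(
  increments=[0,0,0,0,0,0.003,255,0,0,0,0,0,0.003,255],
)

```text
clock: 12.52
tcp_pos: [0.5915, 0.0329, 0.1775]
ee_rot: [0.153, 3.134, 0.0]
contact_force: [-0.7, -0.4, -2.1]
gripper_width: 0.0216
```

Call:
step_arm(
  increments=[0,0,0,0,0,0.003,255],
)

```text
clock: 12.6
tcp_pos: [0.5916, 0.0329, 0.1742]
ee_rot: [0.153, 3.134, 0.0]
contact_force: [0.2, -0.5, -2.0]
gripper_width: 0.0216
```

```bash
python3 - <<'E'
from h import *
plan([.5895,.0315,.17],174.2,3,255)
E
```

```text
tilt fix ax,ay deg [0.01, 0.25]
yaw 174.42 tcp [0.5916, 0.0329, 0.1742] tiltz [0.0043, -0.0002, -1.0] F [0.2, -0.5, -1.97] w 0.0216 t 12.6
[0,0,0.07,0.0006,-0.0005,0.0014,255,0,0,0.07,0.0006,-0.0005,0.0014,255,0,0,0.07,0.0006,-0.0005,0.0014,255]
```

Call:
step_arm(
  increments=[0,0.2,0,0.001,0,0.002,255,0,0,0,0,0,0.002,255],
)

```text
clock: 12.77
tcp_pos: [0.591, 0.033, 0.1706]
ee_rot: [0.153, 3.136, 0.0]
contact_force: [-0.9, 0.0, 9.0]
gripper_width: 0.0219
```

Call:
step_arm(
  increments=[0,0,0,0,0,0.0015,255],
)

```text
clock: 12.85
tcp_pos: [0.5919, 0.033, 0.1707]
ee_rot: [0.153, 3.134, 0.0]
contact_force: [-1.1, 0.7, 7.5]
gripper_width: 0.0215
```

Call:
step_arm(
  increments=[0,0,0,0,0,0.0015,255],
)

```text
clock: 12.93
tcp_pos: [0.5926, 0.0329, 0.1707]
ee_rot: [0.153, 3.132, 0.0]
contact_force: [-2.2, 0.3, 6.2]
gripper_width: 0.0216
```

Contact is at TCP z 0.171 with about 9 N, so the toe is about 165 mm below the origin, which fits the optical estimate. I'll back off 4.5 mm and advance under the bail.

Call:
step_arm(
  increments=[0,0.3,0,0,0,-0.003,255,0,0,0,0,0,-0.0015,255,0,0,0,0,0,0,255],
)

```text
clock: 13.18
tcp_pos: [0.593, 0.0328, 0.1762]
ee_rot: [0.153, 3.137, 0.001]
contact_force: [0.6, 0.4, -1.6]
gripper_width: 0.0219
```

```bash
python3 - <<'E'
from h import *
plan([.6075,.0315,.175],174.2,6,255)
E
```

```text
tilt fix ax,ay deg [0.02, 0.07]
yaw 174.42 tcp [0.593, 0.0328, 0.1762] tiltz [0.0013, 0.0003, -1.0] F [0.64, 0.4, -1.59] w 0.0219 t 13.1833
[0,0,0.04,-0.0024,0.0,0.0002,255,0,0,0.04,-0.0024,0.0,0.0002,255,0,0,0.04,-0.0024,0.0,0.0002,255,0,0,0.04,-0.0024,0.0,0.0002,255,0,0,0.04,-0.0024,0.0,0.0002,255,0,0,0.04,-0.0024,0.0,0.0002,255]
```

Call:
step_arm(
  increments=[0,0,0,-0.003,0,0.0005,255,0,0,0,-0.003,0,0,255,0,0,0,-0.003,0,0,255],
)

```text
clock: 13.43
tcp_pos: [0.6021, 0.032, 0.1752]
ee_rot: [0.153, 3.137, 0.001]
contact_force: [-0.4, 0.4, -2.1]
gripper_width: 0.0219
```

```bash
python3 - <<'E'
from h import *
plan([.6075,.0325,.175],174.2,4,255)
E
```

```text
tilt fix ax,ay deg [0.03, 0.03]
yaw 174.42 tcp [0.6021, 0.032, 0.1752] tiltz [0.0006, 0.0004, -1.0] F [-0.43, 0.4, -2.1] w 0.0219 t 13.4333
[0,0,0.06,-0.0013,0.0003,0.0,255,0,0,0.06,-0.0013,0.0003,0.0,255,0,0,0.06,-0.0013,0.0003,0.0,255,0,0,0.06,-0.0013,0.0003,0.0,255]
```

Call:
step_arm(
  increments=[0,0,0,-0.0025,0,0,255,0,0,0,-0.0025,0,0,255],
)

```text
clock: 13.6
tcp_pos: [0.6076, 0.0314, 0.1746]
ee_rot: [-0.153, -3.138, -0.001]
contact_force: [-0.5, -1.1, -1.3]
gripper_width: 0.0219
```

Call:
step_arm(
  increments=[0,0,0,-0.001,0,0,255,0,0,0,0,0,0,255],
)

```text
clock: 13.77
tcp_pos: [0.609, 0.0312, 0.1741]
ee_rot: [-0.153, -3.137, -0.001]
contact_force: [-0.6, -0.1, -0.2]
gripper_width: 0.0217
```

```bash
python3 - <<'E'
from h import *
plan([.6075,.0325,.19],174.2,4,255)
a=arm.snapshot('scene')['pixels'][240:330,270:360];b=arm.snapshot('wrist')['pixels'][170:260,270:360]
cv2.imwrite('pics/j.png',np.clip(1.5*cv2.resize(np.hstack([a,b]),(800,400),interpolation=cv2.INTER_CUBIC),0,255).astype(np.uint8))
E
```

```text
tilt fix ax,ay deg [0.02, -0.06]
yaw 174.41 tcp [0.609, 0.0312, 0.1741] tiltz [-0.001, 0.0005, -1.0] F [-0.57, -0.09, -0.25] w 0.0217 t 13.7667
[0,0,0.05,0.0004,0.0003,-0.004,255,0,0,0.05,0.0004,0.0003,-0.004,255,0,0,0.05,0.0004,0.0003,-0.004,255,0,0,0.05,0.0004,0.0003,-0.004,255]
```

View pics/j.png

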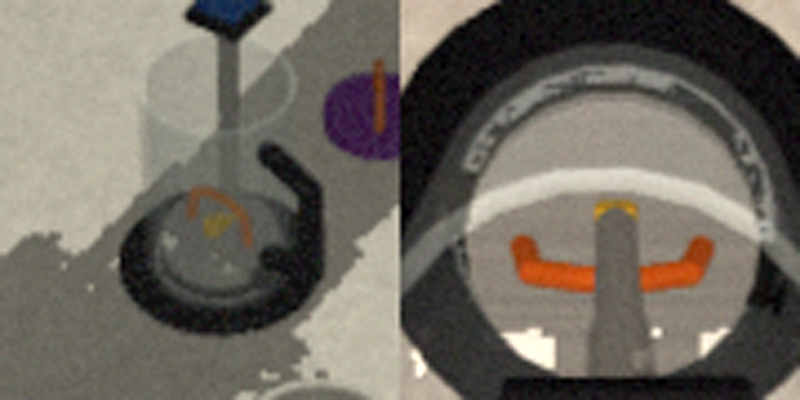

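The scene half shows the hook's yellow tip at (217, 223), inside the orange arch. Now I'll lift slowly.

Call:
step_arm(
  increments=[0,0,0,0.001,0.0005,-0.003,255,0,0,0,0,0,-0.003,255,0,0,0,0,0,-0.003,255,0,0,0,0,0,-0.0015,255],
)

```text
clock: 14.2
tcp_pos: [0.6073, 0.032, 0.1852]
ee_rot: [-0.153, -3.136, -0.001]
contact_force: [0.3, -0.7, -4.6]
gripper_width: 0.022
```

Call:
step_arm(
  increments=[0,0,0,0,0,-0.0015,255],
)

```text
clock: 14.28
tcp_pos: [0.6067, 0.032, 0.1859]
ee_rot: [-0.153, -3.135, -0.001]
contact_force: [0.9, -0.7, -11.8]
gripper_width: 0.0221
```

```bash
python3 - <<'E'
from h import *
plan([.6075,.0325,.19],174.2,4,255)
E
```

```text
tilt fix ax,ay deg [0.02, -0.18]
yaw 174.42 tcp [0.6067, 0.032, 0.1859] tiltz [-0.0031, 0.0006, -1.0] F [0.87, -0.73, -11.81] w 0.0221 t 14.2833
[0,0,0.06,-0.0002,0.0001,-0.001,255,0,0,0.06,-0.0002,0.0001,-0.001,255,0,0,0.06,-0.0002,0.0001,-0.001,255,0,0,0.06,-0.0002,0.0001,-0.001,255]
```

Call:
step_arm(
  increments=[0,-0.15,0,0,0,-0.0015,255,0,0,0,0,0,-0.0015,255],
)

```text
clock: 14.45
tcp_pos: [0.6051, 0.0321, 0.1861]
ee_rot: [-0.153, -3.133, -0.001]
contact_force: [1.3, -0.1, -9.9]
gripper_width: 0.0217
```

Call:
step_arm(
  increments=[0,0,0,0,0,-0.0015,255,0,0,0,0,0,-0.0015,255],
)

```text
clock: 14.62
tcp_pos: [0.6042, 0.0321, 0.187]
ee_rot: [-0.153, -3.131, -0.001]
contact_force: [1.0, -0.4, -10.7]
gripper_width: 0.0218
```

```bash
python3 - <<'E'
from h import *
plan([.6075,.0325,.19],174.2,4,255)
E
```

```text
tilt fix ax,ay deg [0.01, -0.42]
yaw 174.41 tcp [0.6042, 0.0321, 0.187] tiltz [-0.0073, 0.0009, -1.0] F [0.95, -0.38, -10.7] w 0.0218 t 14.6167
[0,0,0.05,-0.0008,0.0002,-0.0007,255,0,0,0.05,-0.0008,0.0002,-0.0007,255,0,0,0.05,-0.0008,0.0002,-0.0007,255,0,0,0.05,-0.0008,0.0002,-0.0007,255]
```

Call:
step_arm(
  increments=[0,-0.4,0,-0.002,0,-0.003,255,0,-0.1,0,-0.001,0,-0.003,255],
)

```text
clock: 14.78
tcp_pos: [0.6056, 0.0319, 0.1909]
ee_rot: [-0.153, -3.135, -0.0]
contact_force: [0.3, -0.9, -12.4]
gripper_width: 0.0217
```

```bash
python3 - <<'E'
from h import *
plan([.6075,.0325,.19],174.2,4,255)
E
```

```text
tilt fix ax,ay deg [0.0, -0.17]
yaw 174.41 tcp [0.6056, 0.0319, 0.1909] tiltz [-0.003, 0.0004, -1.0] F [0.28, -0.91, -12.45] w 0.0217 t 14.7833
[0,0,0.05,-0.0005,0.0002,0.0002,255,0,0,0.05,-0.0005,0.0002,0.0002,255,0,0,0.05,-0.0005,0.0002,0.0002,255,0,0,0.05,-0.0004,0.0002,0.0002,255]
```

Moving steadily at about 12 N. I'll continue through the 8 mm grip.

Call:
step_arm(
  increments=[0,-0.3,0,-0.0015,0,-0.003,255,0,-0.1,0,-0.001,0,-0.003,255],
)

```text
clock: 14.95
tcp_pos: [0.6072, 0.0318, 0.1964]
ee_rot: [0.153, 3.137, -0.0]
contact_force: [-0.1, 0.6, -2.1]
gripper_width: 0.0215
```

Call:
step_arm(
  increments=[0,-0.15,0,-0.001,0,-0.0025,255,0,-0.1,0,-0.0005,0,-0.0025,255],
)

```text
clock: 15.12
tcp_pos: [0.6105, 0.0315, 0.2052]
ee_rot: [0.152, 3.127, -0.001]
contact_force: [-0.5, 0.8, -2.9]
gripper_width: 0.0217
```

```bash
python3 - <<'E'
from h import *
plan([.6075,.0325,.19],174.2,4,255)
E
```

```text
tilt fix ax,ay deg [0.0, 0.63]
yaw 174.42 tcp [0.6105, 0.0315, 0.2052] tiltz [0.0109, -0.001, -0.9999] F [-0.52, 0.83, -2.87] w 0.0217 t 15.1167
[0,0,0.05,0.0008,0.0002,0.0038,255,0,0,0.05,0.0008,0.0002,0.0038,255,0,0,0.05,0.0008,0.0002,0.0038,255,0,0,0.05,0.0008,0.0002,0.0038,255]
```

Call:
step_arm(
  increments=[0,0.4,0,0.002,0,-0.001,255,0,0.1,0,0.0005,0,0,255,0,0,0,0,0,0,255],
)

```text
clock: 15.37
tcp_pos: [0.6108, 0.0316, 0.2121]
ee_rot: [0.152, 3.127, -0.0]
contact_force: [-0.1, -0.5, -2.9]
gripper_width: 0.0215
```

```bash
python3 - <<'E'
from h import *
F=[]
for i in range(3):
    s=arm.snapshot('wrist');F.append(arm.observe()['contact_force'][2])
print(np.round(F,2))
plan([.6085,.03,.27],174.2,6,255)
a=arm.snapshot('scene')['pixels'][240:330,270:360];b=s['pixels'][150:260,260:370]
cv2.imwrite('pics/k.png',np.clip(1.5*np.hstack([cv2.resize(a,(400,400)),cv2.resize(b,(400,400))]),0,255).astype(np.uint8))
E
```

```text
[-2.43 -2.65 -3.45]
tilt fix ax,ay deg [0.01, 0.55]
yaw 174.42 tcp [0.6104, 0.0316, 0.2112] tiltz [0.0095, -0.0008, -1.0] F [-0.57, -0.79, -3.45] w 0.0217 t 15.5167
[0,0,0.04,0.0003,-0.0003,-0.0098,255,0,0,0.04,0.0003,-0.0003,-0.0098,255,0,0,0.04,0.0003,-0.0003,-0.0098,255,0,0,0.04,0.0003,-0.0003,-0.0098,255,0,0,0.04,0.0003,-0.0003,-0.0098,255,0,0,0.04,0.0003,-0.0003,-0.0098,255]
```

View pics/k.png

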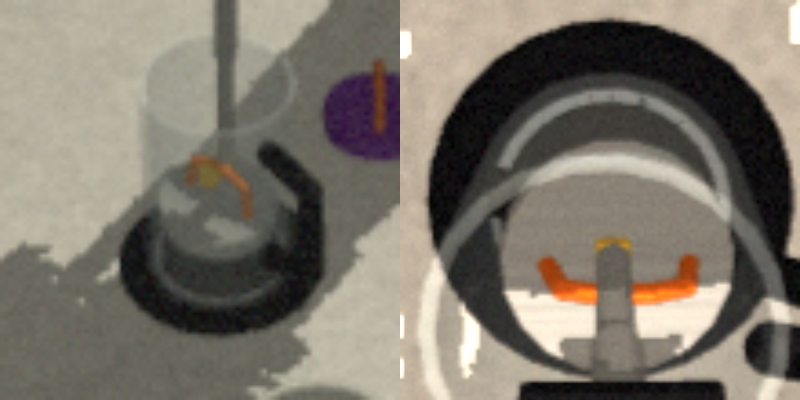

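The plate hangs on the hook and the bail is in the throat (scene half, 210, 175). I'll re-centre and lift out.

Call:
step_arm(
  increments=[0,0.5,0,0.002,0,-0.004,255,0,0.2,0,0.001,0,-0.008,255,0,0.1,0,0.0005,0,-0.01,255,0,0.1,0,0.0005,0,-0.01,255],
)

```text
clock: 15.9
tcp_pos: [0.6038, 0.0322, 0.2415]
ee_rot: [-0.152, -3.123, -0.001]
contact_force: [-0.2, -0.2, -3.1]
gripper_width: 0.0219
```

```bash
python3 - <<'E'
from h import *
plan([.6075,.0315,.32],174.2,8,255)
E
```

```text
tilt fix ax,ay deg [0.01, -0.86]
yaw 174.42 tcp [0.6038, 0.0322, 0.2415] tiltz [-0.0149, 0.0015, -0.9999] F [-0.22, -0.24, -3.07] w 0.0219 t 15.9
[0,0,0.03,-0.0005,-0.0,-0.0098,255,0,0,0.03,-0.0005,-0.0,-0.0098,255,0,0,0.03,-0.0005,-0.0,-0.0098,255,0,0,0.03,-0.0005,-0.0,-0.0098,255,0,0,0.03,-0.0005,-0.0,-0.0098,255,0,0,0.03,-0.0005,-0.0,-0.0098,255,0,0,0.03,-0.0005,-0.0,-0.0098,255,0,0,0.03,-0.0005,-0.0,-0.0098,255]
```

Call:
step_arm(
  increments=[0,-0.5,0,-0.002,0,-0.008,255,0,-0.4,0,-0.001,0,-0.01,255,0,-0.1,0,-0.0005,0,-0.01,255],
)

```text
clock: 16.15
tcp_pos: [0.6084, 0.0317, 0.2739]
ee_rot: [0.153, 3.132, -0.0]
contact_force: [-0.1, -0.6, -3.2]
gripper_width: 0.0219
```

```bash
python3 - <<'E'
from h import *
plan([.6075,.0315,.33],174.2,6,255)
E
```

```text
tilt fix ax,ay deg [0.01, 0.34]
yaw 174.41 tcp [0.6084, 0.0317, 0.2739] tiltz [0.006, -0.0005, -1.0] F [-0.09, -0.59, -3.17] w 0.0219 t 16.15
[0,0,0.04,0.0001,-0.0,-0.0094,255,0,0,0.04,0.0001,-0.0,-0.0094,255,0,0,0.04,0.0001,-0.0,-0.0094,255,0,0,0.04,0.0001,-0.0,-0.0094,255,0,0,0.04,0.0001,-0.0,-0.0094,255,0,0,0.04,0.0001,-0.0,-0.0094,255]
```

Call:
step_arm(
  increments=[0,0.1,0,0.0005,0,-0.01,255,0,0,0,0,0,-0.01,255,0,0,0,0,0,-0.01,255,0,0,0,0,0,-0.01,255,0,0,0,0,0,-0.01,255,0,0,0,0,0,-0.008,255,0,0,0,0,0,-0.003,255],
)

```text
clock: 16.73
tcp_pos: [0.6085, 0.0318, 0.3461]
ee_rot: [0.152, 3.127, -0.0]
contact_force: [0.4, -0.4, -2.8]
gripper_width: 0.0216
```

```bash
python3 - <<'E'
from h import *
plan([.526,-.281,.33],174.2,20,255)
S={n:arm.snapshot(n) for n in('scene','wrist','top')}
r=[]
for n in S:
    L=arm.landmark_of(S[n],'plate');print(n,[(l['pixel'],round(l['conf'],2)) for l in L][:2], at_z(S[n],L[0]['pixel'],0).round(4) if L else '')
t=cv2.imread('pics/b.png')[235:325,385:475].astype(int);g=(t.min(2)).astype(np.uint8)
S['scene']['pixels'];cv2.imwrite('pics/l.png',np.hstack([S['scene']['pixels'][170:360,200:390],S['wrist']['pixels'][150:340,200:390]]))
E
```

```text
tilt fix ax,ay deg [0.02, 0.62]
yaw 174.42 tcp [0.6085, 0.0318, 0.3461] tiltz [0.0108, -0.0007, -0.9999] F [0.42, -0.41, -2.77] w 0.0216 t 16.7333
[0,0,0.01,0.0026,-0.016,0.0008,255,0,0,0.01,0.0026,-0.016,0.0008,255,0,0,0.01,0.0026,-0.016,0.0008,255,0,0,0.01,0.0026,-0.016,0.0008,255,0,0,0.01,0.0026,-0.016,0.0008,255,0,0,0.01,0.0026,-0.016,0.0008,255,0,0,0.01,0.0026,-0.016,0.0008,255,0,0,0.01,0.0026,-0.016,0.0008,255,0,0,0.01,0.0026,-0.016,0.0008,255,0,0,0.01,0.0026,-0.016,0.0008,255,0,0,0.01,0.0026,-0.016,0.0008,255,0,0,0.01,0.0026,-0.016,0.0008,255,0,0,0.01,0.0026,-0.016,0.0008,255,0,0,0.01,0.0025,-0.016,0.0008,255,0,0,0.01,0.0025,-0.016,0.0008,255,0,0,0.01,0.0025,-0.016,0.0008,255,0,0,0.01,0.0025,-0.016,0.0008,255,0,0,0.01,0.0025,-0.016,0.0008,255,0,0,0.01,0.0025,-0.016,0.0008,255,0,0,0.01,0.0025,-0.016,0.0008,255]
scene [([235.8, 231.9], 0.7)] [ 0.5322 -0.2829  0.    ]
wrist [([144.2, 81.0], 0.77)] [ 0.5316 -0.2764  0.    ]
top [([275.8, 430.9], 0.93)] [ 0.5333 -0.2786  0.    ]
```

Call:
step_arm(
  increments=[0,0.3,0,0.001,-0.004,0,255,0,0,0,0.002,-0.008,0,255,0,0,0,0.003,-0.012,0,255,0,0,0,0.003,-0.016,0,255,0,0,0,0.003,-0.018,0,255,0,0,0,0.003,-0.018,0,255,0,0,0,0.003,-0.018,0,255,0,0,0,0.003,-0.018,0,255,0,0,0,0.003,-0.018,0,255,0,0,0,0.003,-0.018,0,255,0,0,0,0.003,-0.018,0,255,0,0,0,0.003,-0.018,0,255,0,0,0,0.003,-0.018,0,255,0,0,0,0.003,-0.018,0,255,0,0,0,0.003,-0.018,0,255,0,0,0,0.003,-0.018,0,255,0,0,0,0.003,-0.015,0,255,0,0,0,0.002,-0.01,0,255,0,0,0,0.001,-0.006,0,255,0,0,0,0,-0.002,0,255],
)

```text
clock: 18.7
tcp_pos: [0.5097, -0.2804, 0.337]
ee_rot: [-0.166, -3.125, 0.005]
contact_force: [0.6, 0.3, -3.4]
gripper_width: 0.0219
```

```bash
python3 - <<'E'
from h import *
plan([.524,-.2765,.33],174.2,4,255)
E
```

```text
tilt fix ax,ay deg [-0.23, -0.7]
yaw 173.9 tcp [0.5097, -0.2804, 0.337] tiltz [-0.0126, -0.0027, -0.9999] F [0.59, 0.31, -3.38] w 0.0219 t 18.7
[0,0,-0.07,-0.0034,0.0014,0.0018,255,0,0,-0.07,-0.0034,0.0014,0.0018,255,0,0,-0.07,-0.0034,0.0013,0.0018,255,0,0,-0.07,-0.0034,0.0013,0.0018,255]
```

Call:
step_arm(
  increments=[-0.1,-0.3,0,-0.004,0.001,0.004,255,-0.1,0,0,-0.004,0.001,0.008,255,0,0,0,-0.003,0.001,0.012,255,0,0,0,-0.002,0.001,0.014,255,0,0,0,0,0,0.014,255,0,0,0,0,0,0.014,255,0,0,0,0,0,0.012,255],
)

```text
clock: 19.28
tcp_pos: [0.5272, -0.2739, 0.254]
ee_rot: [-0.16, -3.136, -0.001]
contact_force: [-0.1, 0.0, -3.8]
gripper_width: 0.0217
```

```bash
python3 - <<'E'
from h import *
plan([.524,-.2765,.21],174.2,4,255)
S={n:arm.snapshot(n) for n in('scene','wrist')}
for n in S:
    for t in('plate','filter'):
        L=arm.landmark_of(S[n],t);print(n,t,[(l['pixel'],round(l['conf'],2)) for l in L][:2], at_z(S[n],L[0]['pixel'],0).round(4) if L else '')
cv2.imwrite('pics/m.png',np.hstack([cv2.resize(S['scene']['pixels'][150:290,165:305],(400,400)),cv2.resize(S['wrist']['pixels'][80:330,200:450],(400,400))]))
E
```

```text
tilt fix ax,ay deg [0.02, -0.1]
yaw 174.17 tcp [0.5272, -0.2739, 0.254] tiltz [-0.0018, 0.0005, -1.0] F [-0.11, 0.04, -3.76] w 0.0217 t 19.2833
[0,0,-0.01,0.0007,-0.0007,0.011,255,0,0,-0.01,0.0007,-0.0007,0.011,255,0,0,-0.01,0.0007,-0.0007,0.011,255,0,0,-0.01,0.0007,-0.0007,0.011,255]
scene plate [([237.5, 233.1], 0.59)] [ 0.5363 -0.276   0.    ]
scene filter [([211.5, 229.8], 0.68), ([268.1, 351.8], 0.68)] [ 0.4504 -0.3526  0.    ]
wrist plate [([203.6, 318.9], 0.8)] [ 0.5323 -0.2757  0.    ]
wrist filter [([132.4, 618.4], 0.67), ([224.6, 318.7], 0.6)] [0.4884 0.0499 0.    ]
```

View pics/m.png

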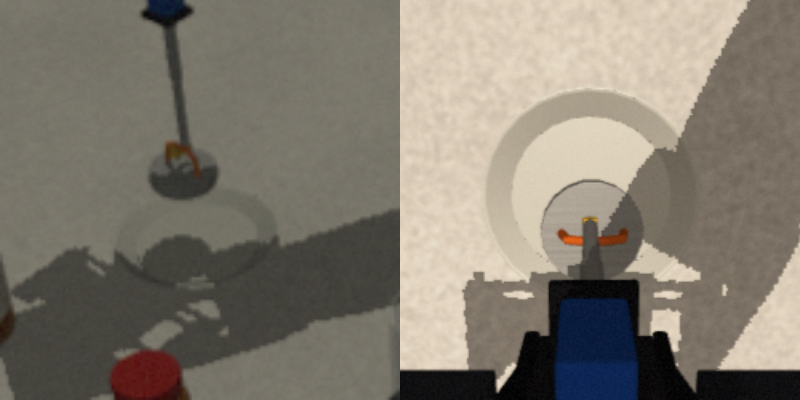

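The plate hangs level. In the wrist half the disc is at (592, 230), on the same column as the draining plate. I'll lower it.

Call:
step_arm(
  increments=[0,0,0,0.001,0,0.01,255,0,0,0,0,0,0.012,255,0,0,0,0,0,0.012,255,0,0,0,0,0,0.01,255,0,0,0,0,0,0.006,255,0,0,0,0,0,0.003,255],
)

```text
clock: 20.08
tcp_pos: [0.5283, -0.2772, 0.2034]
ee_rot: [0.162, 3.13, -0.009]
contact_force: [-0.3, -0.4, -2.7]
gripper_width: 0.0215
```

```bash
python3 - <<'E'
from h import *
plan([.525,-.2745,.185],174.2,4,255)
E
```

```text
tilt fix ax,ay deg [-0.32, 0.44]
yaw 174.06 tcp [0.5283, -0.2772, 0.2034] tiltz [0.0071, -0.0063, -1.0] F [-0.28, -0.42, -2.74] w 0.0215 t 20.0833
[0,0,-0.03,0.0009,0.0006,0.0046,255,0,0,-0.03,0.0009,0.0006,0.0046,255,0,0,-0.03,0.0009,0.0006,0.0046,255,0,0,-0.03,0.0009,0.0006,0.0046,255]
```

Call:
step_arm(
  increments=[-0.3,0.35,0,0.002,0.001,0.003,255,0,0,0,0.001,0.001,0.003,255,0,0,0,0,0,0.003,255,0,0,0,0,0,0.003,255,0,0,0,0,0,0.002,255],
)

```text
clock: 20.5
tcp_pos: [0.5248, -0.2745, 0.1868]
ee_rot: [-0.163, -3.137, -0.002]
contact_force: [-0.0, 0.3, -4.0]
gripper_width: 0.0222
```

```bash
python3 - <<'E'
from h import *
plan([.525,-.2745,.181],174.2,4,255)
E
```

```text
tilt fix ax,ay deg [0.07, -0.04]
yaw 174.05 tcp [0.5248, -0.2745, 0.1868] tiltz [-0.0006, 0.0013, -1.0] F [-0.01, 0.29, -4.04] w 0.0222 t 20.5
[0,0,-0.04,-0.0001,-0.0,0.0014,255,0,0,-0.04,-0.0001,-0.0,0.0014,255,0,0,-0.04,-0.0001,-0.0,0.0014,255,0,0,-0.04,-0.0001,-0.0,0.0014,255]
```

Call:
step_arm(
  increments=[0,0,0,0,0,0.0015,255,0,0,0,0,0,0.0015,255,0,0,0,0,0,0.0012,255,0,0,0,0,0,0.0012,255],
)

```text
clock: 20.83
tcp_pos: [0.5254, -0.2749, 0.1817]
ee_rot: [0.163, 3.136, -0.0]
contact_force: [0.0, -0.6, -2.9]
gripper_width: 0.022
```

Call:
step_arm(
  increments=[0,0,0,0,0,0.0015,255,0,0,0,0,0,0.0015,255],
)

```text
clock: 21.0
tcp_pos: [0.5259, -0.2754, 0.1794]
ee_rot: [0.163, 3.135, -0.002]
contact_force: [0.1, -2.2, -2.3]
gripper_width: 0.0216
```

```bash
python3 - <<'E'
from h import *
plan([.525,-.2745,.173],174.2,4,255)
E
```

```text
tilt fix ax,ay deg [-0.05, 0.14]
yaw 174.05 tcp [0.5259, -0.2754, 0.1794] tiltz [0.0024, -0.0012, -1.0] F [0.06, -2.2, -2.31] w 0.0216 t 21.0
[0,0,-0.04,0.0003,0.0002,0.0016,255,0,0,-0.04,0.0003,0.0002,0.0016,255,0,0,-0.04,0.0003,0.0002,0.0016,255,0,0,-0.04,0.0003,0.0002,0.0016,255]
```

Call:
step_arm(
  increments=[0,0.1,0,0.0003,0,0.002,255,0,0,0,0,0,0.002,255],
)

```text
clock: 21.17
tcp_pos: [0.5262, -0.2757, 0.1761]
ee_rot: [0.163, 3.135, -0.003]
contact_force: [-0.6, -0.4, -0.9]
gripper_width: 0.0215
```

Call:
step_arm(
  increments=[0,0,0,0.0003,0,0.0015,255,0,0,0,0,0,0.0005,255],
)

```text
clock: 21.33
tcp_pos: [0.526, -0.2756, 0.1738]
ee_rot: [0.163, 3.135, -0.003]
contact_force: [-0.4, -0.7, -1.5]
gripper_width: 0.0216
```

```bash
python3 - <<'E'
from h import *
plan([.50,-.2745,.173],174.2,4,255)
S={n:arm.snapshot(n) for n in('scene','wrist')}
cv2.imwrite('pics/n.png',np.clip(1.3*np.hstack([cv2.resize(S['scene']['pixels'][190:260,195:265],(400,400)),cv2.resize(S['wrist']['pixels'][140:260,260:380],(400,400))]),0,255).astype(np.uint8))
E
```

```text
tilt fix ax,ay deg [-0.1, 0.14]
yaw 174.05 tcp [0.526, -0.2756, 0.1738] tiltz [0.0023, -0.0019, -1.0] F [-0.37, -0.7, -1.55] w 0.0216 t 21.3333
[0,0,-0.04,0.0065,-0.0004,0.0002,255,0,0,-0.04,0.0065,-0.0004,0.0002,255,0,0,-0.04,0.0065,-0.0004,0.0002,255,0,0,-0.04,0.0065,-0.0004,0.0002,255]
```

View pics/n.png

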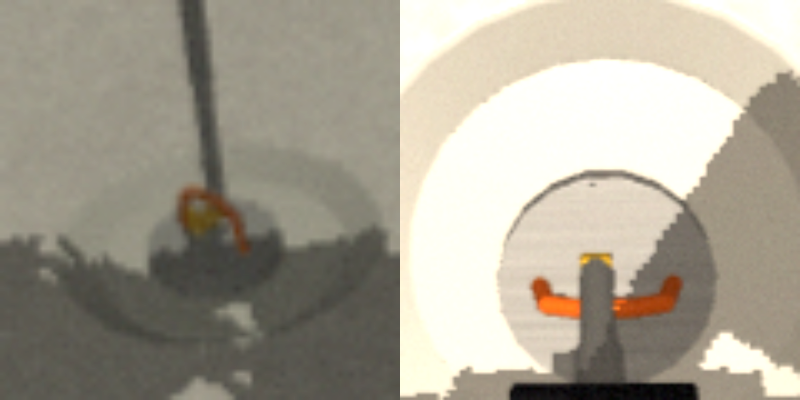

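The plate sits flat with the hook free below the bail (scene half, 200, 215). Before unhooking I'll check the centring.

```bash
python3 - <<'E'
from h import *
T=arm.snapshot('top');w=arm.snapshot('wrist');sc=arm.snapshot('scene')
for n,s in(('top',T),('wrist',w),('scene',sc)):
    for t,z in(('plate',0),('filter',.006)):
        for l in arm.landmark_of(s,t)[:3]: print(n,t,round(l['conf'],2),np.round(l['pixel'],1),at_z(s,l['pixel'],z).round(4))
# plate outline in initial top picture: network mask on the live picture may be occluded, so threshold
def rim(im,s,c,rad=52):
    g=cv2.GaussianBlur(im,(3,3),0); e=cv2.Canny(g,30,80); a=np.argwhere(e)
    P=np.array([at_z(s,p,.014)[:2] for p in a if np.hypot(*(p-c))<rad])
    best=(0,)
    for x in np.arange(.515,.550,.001):
        for y in np.arange(-.295,-.260,.001):
            d=np.hypot(P[:,0]-x,P[:,1]-y); k=(np.abs(d-.075)<.0015).sum()
            if k>best[0]: best=(k,x,y)
    return best
print('rim top',rim(cv2.imread('pics/b.png'),T,np.array([277,432])))
print('rim scene',rim(cv2.imread('pics/a.png'),sc,np.array([237,233])))
print('rim wrist',rim(w['pixels'],w,np.array([200,318]),120))
E
```

```text
top plate 0.94 [275.4 434.4] [ 0.5343 -0.2865  0.    ]
top plate 0.46 [198.4 473. ] [ 0.7142 -0.3798  0.    ]
top filter 0.73 [295.8 288.4] [0.4828 0.0411 0.006 ]
top filter 0.61 [184.6 376. ] [ 0.7407 -0.1541  0.006 ]
top filter 0.42 [271.8 430.2] [ 0.5418 -0.2758  0.006 ]
wrist filter 0.66 [224.6 324.2] [ 0.5371 -0.2745  0.006 ]
scene plate 0.7 [236.1 233.2] [ 0.5316 -0.2792  0.    ]
scene filter 0.9 [268.  354.6] [0.4934 0.0515 0.006 ]
scene filter 0.7 [233.8 231. ] [ 0.5324 -0.2848  0.006 ]
scene filter 0.55 [235.6 232.1] [ 0.5369 -0.2778  0.006 ]
rim top (np.int64(161), np.float64(0.536), np.float64(-0.27599999999999997))
rim scene (np.int64(69), np.float64(0.532), np.float64(-0.27699999999999997))
rim wrist (np.int64(254), np.float64(0.533), np.float64(-0.27199999999999996))
```

Centred within about 4 mm, which is good. I'll lower 2 mm more, withdraw along the toe axis, then rise.

Call:
step_arm(
  increments=[-0.1,0.1,0,0,0,0.0015,255,0,0,0,0.001,0,0.0005,255,0,0,0,0.003,0,0,255,0,0,0,0.003,0,0,255],
)

```text
clock: 22.22
tcp_pos: [0.519, -0.275, 0.1719]
ee_rot: [0.162, 3.136, 0.0]
contact_force: [-0.8, 0.2, -1.3]
gripper_width: 0.0213
```

Call:
step_arm(
  increments=[0,0,0,0.004,0,0,255,0,0,0,0.004,0,0,255],
)

```text
clock: 22.38
tcp_pos: [0.5103, -0.274, 0.1717]
ee_rot: [0.162, 3.137, 0.0]
contact_force: [0.4, 0.4, -2.3]
gripper_width: 0.0215
```

```bash
python3 - <<'E'
from h import *
plan([.495,-.2745,.173],174.2,4,255)
E
```

```text
tilt fix ax,ay deg [0.01, 0.03]
yaw 174.08 tcp [0.5103, -0.274, 0.1717] tiltz [0.0006, 0.0001, -1.0] F [0.39, 0.44, -2.29] w 0.0215 t 22.3833
[0,0,-0.03,0.0038,-0.0005,-0.0003,255,0,0,-0.03,0.0038,-0.0005,-0.0003,255,0,0,-0.03,0.0038,-0.0005,-0.0003,255,0,0,-0.03,0.0038,-0.0005,-0.0003,255]
```

Call:
step_arm(
  increments=[0,0,0,0.004,0,0,255,0,0,0,0.004,0,-0.001,255,0,0,0,0.002,0,-0.006,255,0,0,0,0,0,-0.012,255,0,0,0,0,0,-0.02,255,0,0,0,0,0,-0.025,255,0,0,0,0,0,-0.025,255,0,0,0,0,0,-0.025,255,0,0,0,0,0,-0.025,255,0,0,0,0,0,-0.01,255],
)

```text
clock: 23.22
tcp_pos: [0.4959, -0.2716, 0.3305]
ee_rot: [-0.164, -3.135, -0.003]
contact_force: [-0.1, -0.1, 0.5]
gripper_width: 0.0215
```

```bash
python3 - <<'E'
from h import *
plan([.44,.286,.325],162.6,20,255)
s=arm.snapshot('scene')
print([(np.round(l['pixel']),round(l['conf'],2),at_z(s,l['pixel'],.006).round(4)) for l in arm.landmark_of(s,'filter')])
E
```

```text
tilt fix ax,ay deg [0.12, -0.13]
yaw 174.01 tcp [0.4959, -0.2716, 0.3305] tiltz [-0.0021, 0.0022, -1.0] F [-0.06, -0.14, 0.51] w 0.0215 t 23.2167
[0,0,0.57,0.0057,0.0274,0.0003,255,0,0,0.57,0.006,0.0274,0.0003,255,0,0,0.57,0.0062,0.0273,0.0003,255,0,0,0.57,0.0065,0.0273,0.0003,255,0,0,0.57,0.0068,0.0272,0.0003,255,0,0,0.57,0.007,0.0271,0.0003,255,0,0,0.57,0.0073,0.027,0.0003,255,0,0,0.57,0.0076,0.027,0.0003,255,0,0,0.57,0.0079,0.0269,0.0003,255,0,0,0.57,0.0081,0.0268,0.0003,255,0,0,0.57,0.0084,0.0267,0.0003,255,0,0,0.57,0.0087,0.0266,0.0003,255,0,0,0.57,0.0089,0.0266,0.0003,255,0,0,0.57,0.0092,0.0265,0.0003,255,0,0,0.57,0.0094,0.0264,0.0003,255,0,0,0.57,0.0097,0.0263,0.0003,255,0,0,0.57,0.01,0.0262,0.0003,255,0,0,0.57,0.0102,0.0261,0.0003,255,0,0,0.57,0.0105,0.026,0.0003,255,0,0,0.57,0.0107,0.0259,0.0003,255]
[(array([236., 235.]), 0.73, array([ 0.5339, -0.2715,  0.006 ])), (array([269., 353.]), 0.71, array([0.4982, 0.05  , 0.006 ]))]
```

Call:
step_arm(
  increments=[0,0,0.57,0.003,0.014,0,255,0,0,0.57,0.006,0.0274,0,255,0,0,0.57,0.006,0.0273,0,255,0,0,0.57,0.0065,0.0273,0,255,0,0,0.57,0.007,0.0272,0,255,0,0,0.57,0.007,0.027,0,255,0,0,0.57,0.0073,0.027,0,255,0,0,0.57,0.0076,0.027,0,255,0,0,0.57,0.008,0.027,0,255,0,0,0.57,0.008,0.027,0,255,0,0,0.57,0.0084,0.0267,0,255,0,0,0.57,0.0087,0.0266,0,255,0,0,0.57,0.009,0.0266,0,255,0,0,0.57,0.009,0.0265,0,255,0,0,0.57,0.0094,0.0264,0,255,0,0,0.57,0.0097,0.0263,0,255,0,0,0.57,0.01,0.0262,0,255,0,0,0.57,0.01,0.026,0,255,0,0,0.57,0.008,0.018,0,255,0,0,0.57,0.004,0.009,0,255],
)

```text
clock: 24.98
tcp_pos: [0.4273, 0.2686, 0.2919]
ee_rot: [-0.493, -3.045, 0.003]
contact_force: [0.3, -0.1, -1.3]
gripper_width: 0.0215
```

```bash
python3 - <<'E'
from h import *
plan([.44,.286,.22],162.6,7,255)
E
```

```text
tilt fix ax,ay deg [-0.61, -3.19]
yaw 161.58 tcp [0.4273, 0.2686, 0.2919] tiltz [-0.0561, 0.0074, -0.9984] F [0.3, -0.06, -1.32] w 0.0215 t 24.9833
[0,0,-0.15,-0.0009,0.0029,0.0103,255,0,0,-0.15,-0.0009,0.0029,0.0103,255,0,0,-0.15,-0.0009,0.0029,0.0103,255,0,0,-0.15,-0.001,0.0029,0.0103,255,0,0,-0.15,-0.001,0.0029,0.0103,255,0,0,-0.15,-0.001,0.0029,0.0103,255,0,0,-0.15,-0.001,0.0029,0.0103,255]
```

Call:
step_arm(
  increments=[-0.3,-1.6,-0.5,-0.001,0.006,0.005,255,-0.3,-1.6,-0.5,-0.001,0.006,0.01,255,0,0,0,-0.001,0.004,0.014,255,0,0,0,-0.001,0.003,0.014,255,0,0,0,-0.001,0.002,0.014,255,0,0,0,-0.001,0,0.014,255,0,0,0,0,0,0.006,255,0,0,0,0,0,0,255],
)

```text
clock: 25.65
tcp_pos: [0.4292, 0.2887, 0.1948]
ee_rot: [-0.461, -3.09, 0.017]
contact_force: [-1.3, 0.2, -1.6]
gripper_width: 0.0222
```

```bash
python3 - <<'E'
from h import *
plan([.4366,.2886,.2005],162.6,3,255)
E
```

```text
tilt fix ax,ay deg [-0.77, -0.87]
yaw 163.02 tcp [0.4292, 0.2887, 0.1948] tiltz [-0.0184, -0.0084, -0.9998] F [-1.25, 0.23, -1.61] w 0.0222 t 25.65
[0,0,0.14,-0.0024,0.0007,-0.0019,255,0,0,0.14,-0.0024,0.0007,-0.0019,255,0,0,0.14,-0.0024,0.0007,-0.0019,255]
```

Call:
step_arm(
  increments=[-0.7,-0.8,0.4,-0.003,0.001,-0.004,255,0,0,0,-0.002,0.001,-0.001,255,0,0,0,0,0,0,255],
)

```text
clock: 25.9
tcp_pos: [0.434, 0.2885, 0.1988]
ee_rot: [-0.476, -3.103, 0.003]
contact_force: [0.5, 0.3, -0.8]
gripper_width: 0.0218
```

```bash
python3 - <<'E'
from h import *
plan([.48,.275,.199],162.6,4,255)
E
```

```text
tilt fix ax,ay deg [-0.14, -0.13]
yaw 162.57 tcp [0.434, 0.2885, 0.1988] tiltz [-0.0029, -0.0016, -1.0] F [0.48, 0.27, -0.78] w 0.0218 t 25.9
[0,0,-0.01,-0.012,0.0002,-0.0001,255,0,0,-0.01,-0.012,0.0002,-0.0001,255,0,0,-0.01,-0.012,0.0002,-0.0001,255,0,0,-0.01,-0.012,0.0002,-0.0001,255]
```

Call:
step_arm(
  increments=[-0.1,-0.1,0,-0.01,0,0,255,0,0,0,-0.012,0,0,255,0,0,0,-0.012,0,0,255,0,0,0,-0.008,0,0,255],
)

```text
clock: 26.23
tcp_pos: [0.4788, 0.2759, 0.2026]
ee_rot: [0.473, 3.1, 0.005]
contact_force: [0.5, 0.2, -1.4]
gripper_width: 0.022
```

```bash
python3 - <<'E'
from h import *
plan([.5206,.2623,.198],162.6,5,255)
E
```

```text
tilt fix ax,ay deg [0.22, 0.29]
yaw 162.66 tcp [0.4788, 0.2759, 0.2026] tiltz [0.006, 0.0022, -1.0] F [0.55, 0.19, -1.37] w 0.022 t 26.2333
[0,0,0.01,-0.0088,-0.0001,0.0009,255,0,0,0.01,-0.0088,-0.0001,0.0009,255,0,0,0.01,-0.0088,-0.0001,0.0009,255,0,0,0.01,-0.0088,-0.0001,0.0009,255,0,0,0.01,-0.0088,-0.0001,0.0009,255]
```

Call:
step_arm(
  increments=[0.2,0.2,0,-0.009,0,0.001,255,0,0,0,-0.009,0,0.001,255,0,0,0,-0.009,0,0.001,255,0,0,0,-0.008,0,0.001,255,0,0,0,-0.004,0,0,255,0,0,0,0,0,0,255],
)

```text
clock: 26.73
tcp_pos: [0.5239, 0.2609, 0.198]
ee_rot: [0.48, 3.103, -0.0]
contact_force: [-1.4, 0.1, -1.4]
gripper_width: 0.0217
```

```bash
python3 - <<'E'
from h import *
plan([.5206,.2623,.186],162.6,5,255)
E
```

```text
tilt fix ax,ay deg [-0.0, 0.1]
yaw 162.43 tcp [0.5239, 0.2609, 0.198] tiltz [0.0017, -0.0006, -1.0] F [-1.44, 0.09, -1.36] w 0.0217 t 26.7333
[0,0,-0.03,0.0007,0.0001,0.0024,255,0,0,-0.03,0.0007,0.0001,0.0024,255,0,0,-0.03,0.0007,0.0001,0.0024,255,0,0,-0.03,0.0007,0.0001,0.0024,255,0,0,-0.03,0.0007,0.0001,0.0024,255]
```

Call:
step_arm(
  increments=[0,0.1,0,0.001,0,0.002,255,0,0,0,0.001,0,0.002,255,0,0,0,0.001,0,0.002,255,0,0,0,0.0005,0,0.002,255,0,0,0,0,0,0.0015,255],
)

```text
clock: 27.15
tcp_pos: [0.519, 0.2625, 0.1873]
ee_rot: [-0.478, -3.103, 0.0]
contact_force: [0.1, 0.5, -1.6]
gripper_width: 0.0218
```

Call:
step_arm(
  increments=[0,0,0,0,0,0.0015,255],
)

```text
clock: 27.23
tcp_pos: [0.5186, 0.2628, 0.1856]
ee_rot: [-0.477, -3.103, 0.0]
contact_force: [-0.1, -0.2, 0.9]
gripper_width: 0.0212
```

```bash
python3 - <<'E'
from h import *
plan([.5206,.2623,.186],162.6,2,255)
E
```

```text
tilt fix ax,ay deg [-0.03, -0.1]
yaw 162.51 tcp [0.5186, 0.2628, 0.1856] tiltz [-0.0018, 0.0001, -1.0] F [-0.1, -0.15, 0.95] w 0.0212 t 27.2333
[0,0,-0.05,-0.001,0.0001,-0.0002,255,0,0,-0.05,-0.001,0.0001,-0.0002,255]
```

Seated at the home pose. I'll open, then rise.

Call:
step_arm(
  increments=[0,-0.1,0,-0.0015,0,0.0003,255,0,0,0,0,0,0,230,0,0,0,0,0,0,200,0,0,0,0,0,0,170,0,0,0,0,0,0,120,0,0,0,0,0,0,60,0,0,0,0,0,0,0,0,0,0,0,0,0,0,0,0,0,0,0,0,0,0,0,0,0,0,0,0],
)

```text
clock: 28.07
tcp_pos: [0.5208, 0.2629, 0.1867]
ee_rot: [0.476, 3.102, 0.002]
contact_force: [0.4, 0.5, 0.5]
gripper_width: 0.0605
```

```bash
python3 - <<'E'
from h import *
plan([.5206,.2623,.30],162.6,6,0)
E
```

```text
tilt fix ax,ay deg [0.08, 0.15]
yaw 162.54 tcp [0.5208, 0.2629, 0.1867] tiltz [0.0029, 0.0006, -1.0] F [0.41, 0.47, 0.52] w 0.0605 t 28.0667
[0,0,-0.01,-0.0,-0.0001,-0.0189,0,0,0,-0.01,-0.0,-0.0001,-0.0189,0,0,0,-0.01,-0.0,-0.0001,-0.0189,0,0,0,-0.01,-0.0,-0.0001,-0.0189,0,0,0,-0.01,-0.0,-0.0001,-0.0189,0,0,0,-0.01,-0.0,-0.0001,-0.0189,0]
```

Call:
step_arm(
  increments=[0,0,0,0,0,0,0,0,0,0,0,0,0,0,0,0,0,0,0,-0.01,0,0,0,0,0,0,-0.02,0,0,0,0,0,0,-0.02,0,0,0,0,0,0,-0.02,0,0,0,0,0,0,-0.02,0,0,0,0,0,0,-0.015,0,0,0,0,0,0,0,0,0,0,0,0,0,0,0],
)

```text
clock: 28.9
tcp_pos: [0.5197, 0.2626, 0.2997]
ee_rot: [0.476, 3.103, 0.001]
contact_force: [-0.8, 0.3, -0.6]
gripper_width: 0.087
```

```bash
python3 - <<'E'
from h import *
st()
S={n:arm.snapshot(n) for n in('scene','wrist')}
r=[]
for n in S:
    L=arm.landmark_of(S[n],'picker_grip'); print(n,[(np.round(l['pixel']),round(l['conf'],2)) for l in L[:2]])
    if L:r.append(ray(S[n],L[0]['pixel']))
if len(r)>1:print(tri(r))
s=S['scene'];print([(np.round(l['pixel']),round(l['conf'],2),at_z(s,l['pixel'],.006).round(4)) for l in arm.landmark_of(s,'filter')])
cv2.imwrite('pics/o.png',np.clip(1.4*np.hstack([cv2.resize(s['pixels'][180:360,170:490],(640,360)),cv2.resize(s['pixels'][215:259,212:255],(160,360))]),0,255).astype(np.uint8))
E
```

```text
{'clock': 28.9, 'tcp_pos': [0.5197, 0.2626, 0.2997], 'ee_rot': [0.4764, 3.1031, 0.0009], 'contact_force': [-0.8079, 0.3047, -0.6032], 'moment': [0.075, -0.161, -0.0384], 'gripper_width': 0.087, 'joint_positions': [0.3327, 0.0702, 1.5078, -0.0005, 1.5615, -0.9334]}
scene [(array([351., 261.]), 0.71), (array([236., 445.]), 0.65)]
wrist []
[(array([267., 354.]), 0.84, array([0.4896, 0.0482, 0.006 ])), (array([235., 233.]), 0.56, array([ 0.5332, -0.2787,  0.006 ]))]
```

```bash
python3 - <<'E'
from h import *
def blue(im):
    h=cv2.cvtColor(im,cv2.COLOR_BGR2HSV)[215:260,430:465]; a=np.argwhere((h[...,0]>105)&(h[...,0]<125)&(h[...,1]>150)); return len(a),(a.mean(0)+[215,430]).round(1),a.min(0),a.max(0)
a=cv2.imread('pics/a.png');s=arm.snapshot('scene');b=s['pixels']
print(blue(a),blue(b))
im=b.astype(int);m=(im[...,2]-im[...,0]>25)&(im[...,2]-im[...,1]>12);q=np.argwhere(m[210:260,205:260])+[210,205]
print('bail px',len(q),q.min(0),q.max(0),'expected ends',[proj(s,[.534,-.2745+d,z]).round(1).tolist() for d,z in((-.018,.03),(0,.0405),(.018,.03))])
print(arm.hand_in())
E
```

```text
(267, array([237.9, 445.4]), array([11,  8]), array([36, 23])) (271, array([238.2, 446.3]), array([11,  8]), array([36, 24]))
bail px 52 [222 226] [234 238] expected ends [[225.9, 227.1], [224.7, 232.3], [230.1, 238.5]]
the job is handed in; nothing more can be done
None
```

The job is done and handed in at about 29 s. I hooked the orange bail in the jug and eased the filter plate free. I set it flat near the middle of the draining plate, hung the picker back in its stand, and left the gripper open above it.

- **Forces:** I felt the bottom at about 9 N, and the pull peaked at about 12 N.
- **Filter plate:** the cameras put it within about 4 mm of the plate's centre. The orange bail's pixels match an upright, flat pose, and it still stood so after the hook was withdrawn.
- **Picker:** its blue handle is within 1 pixel of where it hung at the start.
- **Position spread:** camera readings of the plate and filter centres disagreed by up to about 1 cm, so the 4 mm comes from the most consistent ones.
- **Checks that failed:** the wrist view of the hung picker found nothing, and its top scene detection was false, with the second at the right place. The last picture could not be viewed because the limit was reached, so the final checks are numeric only.
- **Bystanders:** I made no contact that I noticed with anything else on the counter, but did not re-measure those things at the end.

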